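Pack a food parcel tray to its layout sheet

TASK

The roll of tape does not belong in the cardboard packing tray: first take it out and lay it flat in the small square dish. Then pack the tray to its printed layout (left and right as seen from the robot), each thing upright, centred on its outline and set down, not dropped, in this order: the carton squared up on the middle rectangle, the tall can on the circle left of it, the jar on the circle right of it, and last the flat tin centred on top of the tall can. Leave the stamp and the mug where they are.

Things in the scene. Friction and masses are not known exactly. Their poses are not given: they have to be found in the camera images.
- tray: open cardboard tray, fixed, 130 (x) x 290 (y) x 18 mm high, walls and floor 4 mm; origin at the centre of its underside; x points away from the robot, y to the left, turned at most 0.3 rad. A white sheet on its floor has three black outlines in a row, at x = 0: a 68 mm circle at y = +95 mm (left), a 74 (y) x 52 (x) mm rectangle at y = 0, a like circle at y = -95 mm (right)
- dish: small square grey plastic dish fixed to the table, 98 x 98 x 14 mm high, walls and floor 4 mm, so 90 x 90 mm inside; origin at the centre of its underside, sides along x and y
- tape: part-used roll of tan packing tape, a ring of outer diameter 58, inner 38, 48 mm high, about 70 g; it starts lying flat (hole upward) somewhere in the tray; origin at the centre of its underside, z along the hole
- carton: plain upright food carton of brown card with a white band, 42 (x) x 64 (y) x 100 mm high (z), about 200 g, rigid; origin at the centre of its underside; on the rectangle its y lies along the tray's y (either way round)
- can: tall food can, steel ends and a blank paper wrap, 54 mm diameter, 90 mm high, flat top, about 350 g; origin at the centre of its underside, z up its axis
- jar: amber glass jar with a white lid and a blank paper band, about 250 g: body 54 mm diameter up to 66 mm height, shoulder to 73 mm, then the lid 49 mm diameter to 88 mm; origin at the centre of its underside, z up its axis
- tin: flat fish tin with a bare gold-lacquered lid and a ring pull, 64 mm diameter, 35 mm high (the ring pull 2 mm more), about 160 g; origin at the centre of its underside, z up its axis
- stamp: rubber hand stamp standing on the table, black foot 30 x 44 mm with a turned wooden knob, 67 mm high; origin at the centre of its underside; to be left alone
- mug: white mug, 76 mm diameter, 90 mm high, with a handle; origin at the centre of its underside; to be left alone

How it is judged:
On the way, in this order (a step that is already met when the one before it is completed fails the run):
1. the tape roll lies flat in the dish (horizontal distance between tape and dish below 0.025 m and z of tape in the frame of dish between 0 and 0.008 m and angle between tape's own z axis and vertical below 0.12 rad), for 0.2 s.
2. the carton stands squared up on the middle rectangle (x of carton in the frame of tray between -0.014 and 0.014 m and y of carton in the frame of tray between -0.014 and 0.014 m and z of carton in the frame of tray between 0 and 0.008 m and angle between carton's own z axis and vertical below 0.12 rad and angle between the y axis of carton and the y axis of tray, either way round below 0.25 rad), for 0.2 s.
3. the tall can stands on the left circle (x of can in the frame of tray between -0.014 and 0.014 m and y of can in the frame of tray between 0.081 and 0.109 m and z of can in the frame of tray between 0 and 0.008 m and angle between can's own z axis and vertical below 0.12 rad), for 0.2 s.
4. the jar stands on the right circle (x of jar in the frame of tray between -0.014 and 0.014 m and y of jar in the frame of tray between -0.109 and -0.081 m and z of jar in the frame of tray between 0 and 0.008 m and angle between jar's own z axis and vertical below 0.12 rad), for 0.2 s.
5. the tin lies on top of the tall can (horizontal distance between tin and can below 0.012 m and z of tin in the frame of can between 0.086 and 0.094 m and angle between tin's own z axis and vertical below 0.12 rad), for 0.2 s.
At the end, for the whole second after the job is handed in: tape flat in the dish, within 25 mm of its centre; carton, can, jar upright on the tray floor, within 14 mm in x and y of the middle, left, right outline; carton square within 0.25 rad; tin flat on the can within 12 mm of its axis; all at rest (all of step 1 and all of step 2 and all of step 3 and all of step 4 and all of step 5 and linear speed of each of tape, carton, can, jar, tin below 0.02 m/s); the robot touches nothing.
It fails at once if the stamp or the mug is moved by more than 25 mm (distance of any of stamp, mug from where it was at the start of the episode above 0.025 m).
It fails at once if one of the five things is dropped (it falls freely at more than 0.6 m/s, about 20 mm of fall) ((contact force between tape and anything else below 0.01 N and linear speed of tape above 0.6 m/s) or (contact force between carton and anything else below 0.01 N and linear speed of carton above 0.6 m/s) or (contact force between can and anything else below 0.01 N and linear speed of can above 0.6 m/s) or (contact force between jar and anything else below 0.01 N and linear speed of jar above 0.6 m/s) or (contact force between tin and anything else below 0.01 N and linear speed of tin above 0.6 m/s)).
It also fails if it takes over 128 s, if anything falls off the work surface, if the arm or the gripper's body presses on something with over 40 N, if the wrist force passes 120 N, or if a joint passes its speed limit or range.

ROBOT

A 7-joint arm with a two-finger parallel gripper is mounted at the origin on the work surface. World frame = base frame: x ahead of the robot, y to its left, z up, the work surface at z = 0. Lengths are in m, angles in rad, forces in N, time in s.
With the tool pointing down it reaches from about 0.425 to 0.95 m from the base axis. Payload 4.7 kg.
Tool frame: the origin (TCP) lies where the fingers leave the gripper's body, on its centre line; the fingertips stand ctrl.tcp_to_tips ahead of it and the grasp point (between the pads) lies 54 mm ahead of it (ctrl.tcp_to_tips is the distance from the TCP to the fingertips, in m); x points along the fingers, y is the direction in which the jaws open and shut, and the axes are right-handed (so a half turn about x gives the same grasp; the last joint's range is limited). The gripper opens to 85 mm and grips with 20 to 120 N. Pads are 22 mm wide; open, the fingers measure 114 mm over their backs; the gripper's body (76 mm by 85 mm) begins 54 mm behind the grasp point. The pads swing forward as they close: fully open they stand 13 mm farther back than shut.
Start: joints at [1.196, 0.469, -0.049, 1.532, 0.024, 1.141, -0.082], TCP at [0.229, -0.635, 0.304] pointing down, gripper open.
Joint ranges: [-2.59, 2.59], [-0.33, 1.99], [-1.39, 1.29], [0.1, 2.45], [-1.04, 4.18], [0.21, 1.99], [-2.66, 2.66]. Speed limits (rad/s): [2.57, 2.57, 3.14, 3.14, 3.14, 3.14, 3.14].

INTERFACE

Orientations are given as a 3x3 rotation matrix whose columns are the frame's x, y, z axes.
In Python, from workcell import ctrl, cams, finish_job gives the robot as it stands. The module is installed in compiled form; this text tells all that it offers.
- The arm moves only by the tool play_rows, never from a script. Its argument "increments" is a list of rows, each a list of 2 entries, a list of its own where there are three numbers: the shift along the tool's x, y, z normalised to -1 to 1, where 1 is 0.1 m, then the turn, a rotation vector about the tool's x, y, z normalised to -1 to 1, where 1 is 4 degrees. A call has 1 to 8 rows; each row shifts and turns the commanded pose from where the row before left it, along the tool's axes as they then stand; what a row does not reach is not made up. A row lasts 1/8 s, in which the tool goes at most 62.5 mm and 10.7 degrees, less where a joint would pass 70% of its speed; a pose out of reach is approached as far as the arm can. A call with a number of a shift or a turn outside -1 to 1 is refused whole. A call with a gripper value outside its range is refused whole. "gripper" is the opening, from -1 (shut) to 1 (fully open), set as the call begins (left out, the last holds). The fingers move at their own pace and stop on an object; the grip force is fixed at half the most. Time passes only in rows, so rows that do not move let the fingers close. It gives the time, the measured TCP pose, the force and the opening at its end, in the units of the state.
- ctrl.observe(): the state, without advancing time (a new reading comes with each control period).
- cams.get_image(name): name is "side" or "top" or "wrist"; returns a dict with "frame" (420x560x3 uint8, blue, green, red), "K" (3x3 intrinsics, pixels), "rvec" (rotation vector, rad) and "tvec" (3), from world to camera coordinates, as OpenCV has them. Camera axes: x right, y down, z forward; pixel columns grow to the right and rows downward; lengths in m; the calibration is good to about 2 mm. A picture is of the moment at which its call begins. There is no depth.
- finish_job(): hands the job in, once; it reports no verdict.
The state is a dict: "time_s": time; "joint_pos": joint angles; "qd": joint speeds; "joint_efforts": joint torques, N m; "tcp_pos": TCP position; "orientation": TCP orientation; "contact_force": force on the tool from outside, world axes, zero at the start; "torque": the same for the moment, N m; "width": finger opening in m.
Only numpy, scipy, OpenCV 4.12 (cv2) and the standard library are available. Lean on these libraries where they do the work, as an engineer would, in place of code of your own. Each camera call takes 0.05 s, during which the arm holds its last target.

## Working session

There is one attempt and no reset: what is moved stays moved. The work goes in short steps, Python scripts to look and compute and a tool call to move; the robot and the scene stay as the last step left them, time stands still between calls to the robot, and variables do not carry over. Pictures are saved under pics/ and viewed, and the job is handed in when it is done.

Besides the shell and the picture viewer there is one more tool, called after "Request:" as name(argument=value, ...) on one line, values as JSON. play_rows: Moves the arm, as the interface text tells. Its arguments: {"type":"object","properties":{"increments":{"type":"array"},"gripper":{"type":"number"}},"required":["increments"]}

```bash
mkdir -p pics; ls
python3 - <<'E'
from workcell import ctrl,cams
import cv2
s=ctrl.observe(); print({k:(v if not hasattr(v,'round') else v) for k,v in s.items()}); print(ctrl.tcp_to_tips)
for n in ("side","top","wrist"):
    d=cams.get_image(n); cv2.imwrite(f"pics/a_{n}.png",d["frame"]); print(n,d["K"],d["rvec"],d["tvec"])
E
```

```text
pics
{'time_s': 0.0, 'joint_pos': array([ 1.19605457,  0.46944746, -0.04859272,  1.53371835,  0.02411794,
        1.14099149, -0.0823223 ]), 'qd': array([ 1.06603772e-03, -4.38029896e-04,  1.02182234e-03,  1.45558254e-03,
       -2.93057463e-05,  4.89489115e-04, -2.27657621e-04]), 'joint_efforts': array([ 3.29093027e-04, -5.10310471e+01, -4.65835724e-02, -2.37708896e+01,
        1.06295550e-02,  7.57971313e-03, -1.22580755e-05]), 'tcp_pos': array([ 0.22867416, -0.63460542,  0.30284687]), 'orientation': array([[-7.55299132e-04,  3.39002434e-01, -9.40785193e-01],
       [ 1.82846870e-03, -9.40783421e-01, -3.39003263e-01],
       [-9.99998043e-01, -1.97624515e-03,  9.07175631e-05]]), 'contact_force': array([ 0.06411193,  0.11692917, -0.45869741]), 'torque': array([ 0.01874114, -0.00973426, -0.00852768]), 'width': 0.08583933933526537}
0.0726
side [[528.87022318   0.         280.04044865]
 [  0.         528.87022318 208.16015267]
 [  0.           0.           1.        ]] [ 2.15558388 -0.12481914  0.04053906] [-0.49659478  0.02692664  1.34148987]
top [[406.23829619   0.         283.12157447]
 [  0.         406.23829619 208.5116715 ]
 [  0.           0.           1.        ]] [ 2.016796   -2.19575721  0.24020839] [-0.03297699  0.50061875  1.0135897 ]
wrist [[316.38816044   0.         278.0278537 ]
 [  0.         316.38816044 213.84993511]
 [  0.           0.           1.        ]] [-2.37618443  1.66935348  0.23605911] [-0.67539572 -0.03486411  0.37796869]
```

View pics/a_top.png

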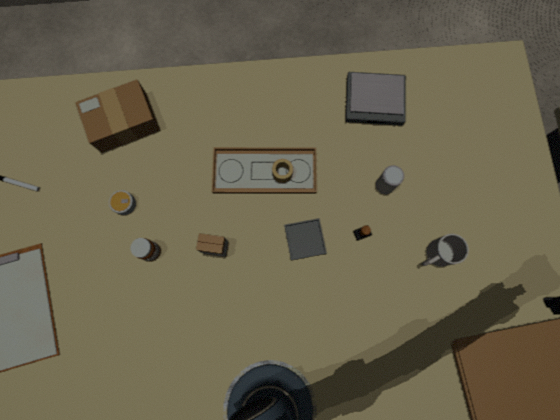

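View pics/a_side.png

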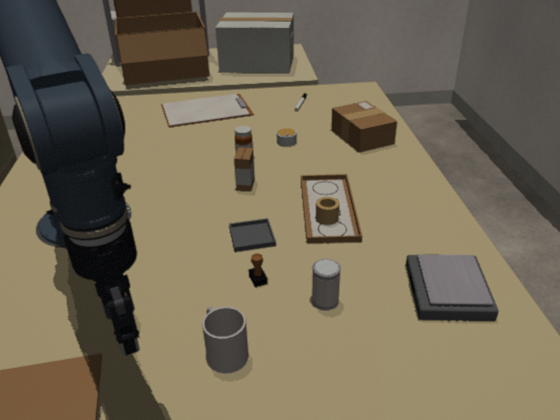

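View pics/a_wrist.png

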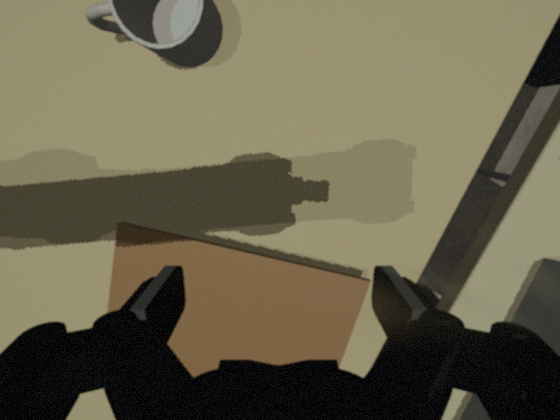

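Top view: tray around (265,170), tape (283,170), dish (305,239), can (392,177), carton (211,243), jar (145,248), tin (121,203), stamp (363,233), mug (452,250).

```bash
cat > h.py <<'E'
import numpy as np, cv2
from workcell import ctrl,cams
def ray(d,uv,z):
    R=cv2.Rodrigues(np.array(d["rvec"],float))[0];t=np.array(d["tvec"],float).ravel();K=np.array(d["K"])
    C=-R.T@t
    uv=np.atleast_2d(np.array(uv,float)); v=(R.T@np.linalg.inv(K)@np.c_[uv,np.ones(len(uv))].T).T
    return C+v*((z-C[2])/v[:,2])[:,None]
def proj(d,P):
    return cv2.projectPoints(np.atleast_2d(np.array(P,float)),np.array(d["rvec"],float),np.array(d["tvec"],float),np.array(d["K"]),None)[0][:,0]
def save(d,name,box=None,s=1):
    f=d["frame"]
    if box: f=f[box[1]:box[3],box[0]:box[2]]
    cv2.imwrite("pics/"+name,cv2.resize(f,None,fx=s,fy=s,interpolation=cv2.INTER_CUBIC))
E
python3 - <<'E'
from h import *
np.set_printoptions(precision=4,suppress=True)
d=cams.get_image("top")
R=cv2.Rodrigues(d["rvec"])[0]; print(-R.T@d["tvec"])
for n,u,z in [("tape",(283,170),.05),("dish",(305,239),.01),("can",(393,174),.09),("carton",(211,241),.1),("jar",(142,247),.088),("tin",(121,201),.035),("stamp",(363,233),.0),("mug",(452,250),.09)]: print(n,ray(d,u,z))
save(d,"t1.png",(190,130,340,270),5)
save(d,"t2.png",(90,180,240,270),5)
save(d,"t3.png",(340,130,480,270),4)
E
```

```text
[ 0.2633 -0.0581  1.0984]
tape [[ 0.6035 -0.0841  0.05  ]]
dish [[ 0.4171 -0.1278  0.01  ]]
can [[ 0.5554 -0.3662  0.09  ]]
carton [[0.4191 0.1103 0.1   ]]
jar [[0.4205 0.2848 0.088 ]]
tin [[0.5584 0.3581 0.035 ]]
stamp [[ 0.4215 -0.2879  0.    ]]
mug [[ 0.3473 -0.4838  0.09  ]]
```

View pics/t1.png

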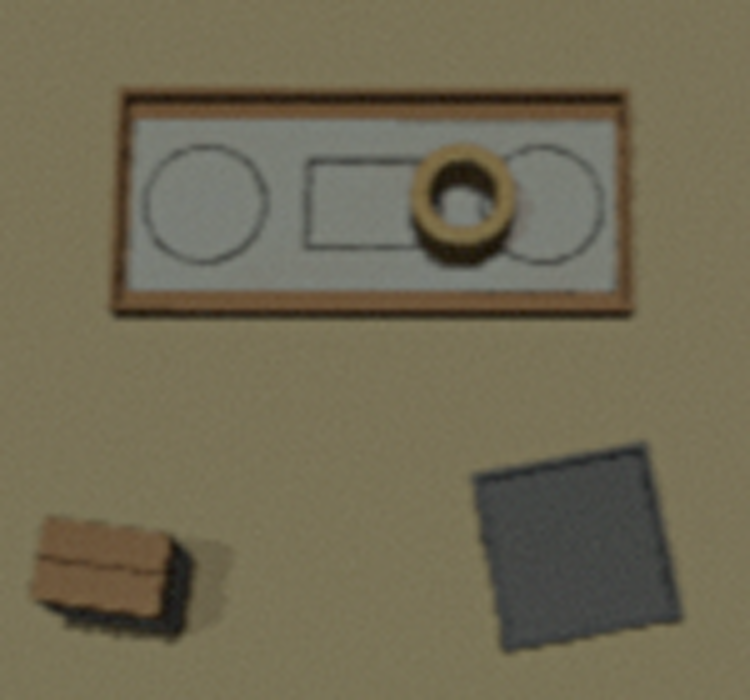

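View pics/t2.png

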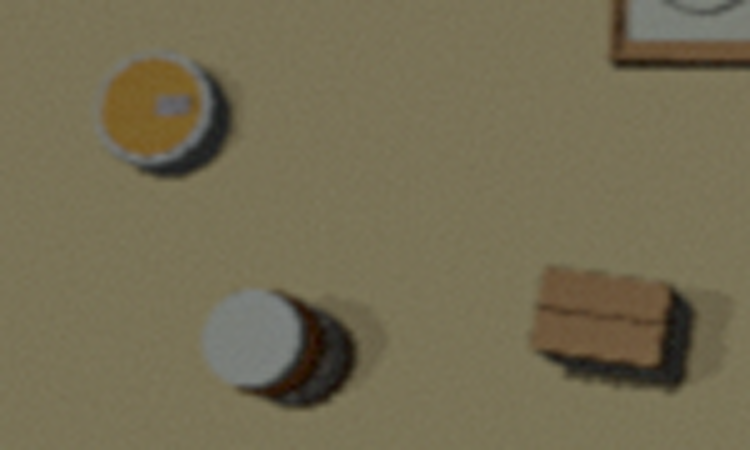

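View pics/t3.png

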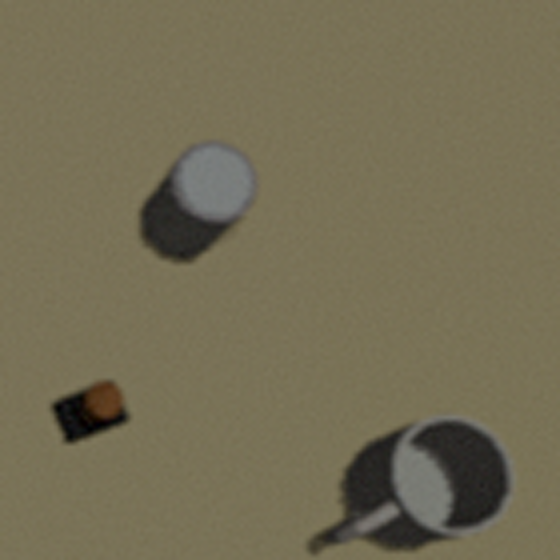

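```bash
cat > m.py <<'E'
from h import *
np.set_printoptions(precision=4,suppress=True)
d=cams.get_image("top"); f=d["frame"]; hsv=cv2.cvtColor(f,cv2.COLOR_BGR2HSV)
def big(mask,box):
    m=np.zeros_like(mask); m[box[1]:box[3],box[0]:box[2]]=mask[box[1]:box[3],box[0]:box[2]]
    m=cv2.resize(m,None,fx=8,fy=8,interpolation=cv2.INTER_CUBIC); m=((m>127)*255).astype(np.uint8)
    c=max(cv2.findContours(m,cv2.RETR_EXTERNAL,cv2.CHAIN_APPROX_NONE)[0],key=cv2.contourArea)
    return (c[:,0].astype(float)+.5)/8-.5
def circ(name,mask,box,z):
    c=cv2.convexHull(big(mask,box).astype(np.float32))
    e=cv2.fitEllipse(c); p=ray(d,e[0],z)[0]
    r=np.linalg.norm(ray(d,c[:,0],z)[:,:2]-p[:2],axis=1); print(name,np.array(e[0]),p,"diam",2*r.mean(),r.std())
def rect(name,mask,box,z):
    c=big(mask,box); P=ray(d,c,z)[:,:2].astype(np.float32)
    print(name,cv2.minAreaRect((P*1000)))
S,V,H=hsv[...,1],hsv[...,2],hsv[...,0]
g=lambda m:(m*255).astype(np.uint8)
circ("can",g((S<50)&(V>110)),(375,160,410,195),.09)
circ("jar",g((S<50)&(V>100)),(125,230,165,265),.088)
circ("tin",g(V>100)&g((S<60)|(S>130)),(105,185,140,220),.035)
for n,p in [("can",(393,175)),("jar",(141,248)),("tin",(121,201)),("tape rim",(274,170)),("bg",(250,230)),("dish",(305,239)),("carton",(211,237)),("paper",(245,171)),("wall",(260,190))]: print(n,hsv[p[1],p[0]])
circ("tape",g((S>75)&(H>8)&(V>90)),(270,155,296,181),.052)
rect("carton",g((S>95)&(H<17)&(V>85)),(190,225,230,257),.1)
rect("dish",g((S<60)&(V<95)),(280,215,330,265),.014)
rect("tray",g((S>95)&(H<17)|((S<60)&(V>90))),(205,140,325,200),.018)
# crop-picked outline points
q=lambda a:(np.array(a,float)+.5)/5-.5+[190,130]
for n,a in [("Lc",(206,204.5)),("Rc",(544,204.5)),("rectL1",(307,159)),("rectL2",(305,248))]: print(n,ray(d,q(a),.004)[0])
print("traycorners",ray(d,q([(122,90),(628,91),(632,312),(113,312)]),.018))
print("dishcorners",ray(d,q([(474,473),(645,445),(682,620),(503,650)]),.014), ray(d,q([(474,473),(645,445),(682,620),(503,650)]),.014).mean(0))
print("cartoncorners",ray(d,q([(48,518),(174,530),(162,615),(32,600)]),.1).mean(0))
E
python3 m.py
```

```text
can [393.4256 174.7837] [ 0.5532 -0.367   0.09  ] diam 0.04708268082084575 0.0003121472700391803
jar [139.368  247.1096] [0.4208 0.2913 0.088 ] diam 0.050329266857325514 0.00024504722268104485
tin [119.4433 200.8583] [0.5592 0.3623 0.035 ] diam 0.06524926698928238 0.0006455537266826854
can [ 75   8 125]
jar [ 47  14 128]
tin [ 17  68 108]
tape rim [ 21 114 121]
bg [ 24  77 122]
dish [53 14 73]
carton [ 16 115 109]
paper [ 47  14 125]
wall [ 17 125 108]
tape [282.1819 168.2882] [ 0.6078 -0.0823  0.052 ] diam 0.05753064850586901 0.0004510566907246566
carton ((414.7750244140625, 113.29817199707031), (62.216880798339844, 40.269161224365234), 76.20934295654297)
dish ((417.5917663574219, -127.26400756835938), (101.5525894165039, 100.56232452392578), 5.655552864074707)
tray ((619.1707763671875, -32.341644287109375), (288.42578125, 131.61013793945312), 85.0970230102539)
Lc [0.6295 0.0616 0.004 ]
Rc [ 0.6132 -0.1284  0.004 ]
rectL1 [0.6516 0.003  0.004 ]
rectL2 [0.5992 0.0076 0.004 ]
traycorners [[ 0.6964  0.1035  0.018 ]
 [ 0.6714 -0.1809  0.018 ]
 [ 0.543  -0.1699  0.018 ]
 [ 0.5673  0.1146  0.018 ]]
dishcorners [[ 0.4615 -0.0758  0.014 ]
 [ 0.469  -0.1698  0.014 ]
 [ 0.3727 -0.1796  0.014 ]
 [ 0.3649 -0.083   0.014 ]] [ 0.417 -0.127  0.014]
cartoncorners [0.415  0.1119 0.1   ]
```

```bash
cat > plan.py <<'E'
import sys
from h import *
def plan(x,y,z,psi):
    s=ctrl.observe();R=np.array(s["orientation"]);p=np.array(s["tcp_pos"])
    c,n=np.cos(psi),np.sin(psi); T=np.array([[0,c,n],[0,n,-c],[-1,0,0]])
    rv=cv2.Rodrigues(R.T@T)[0].ravel()
    print("t",round(s["time_s"],2),"p",p.round(4),"w",round(s["width"],4),"F",np.round(s["contact_force"],1),"j",np.round(s["joint_pos"],2))
    dw=np.array([x,y,z])-p
    print("shift/0.1 now-axes",(R.T@dw/.1).round(3)," after-turn",(T.T@dw/.1).round(3)," turn/4deg",np.round(np.degrees(rv)/4,3))
if __name__=="__main__": plan(*map(float,sys.argv[1:5]))
E
python3 plan.py 0.608 -0.082 0.30 -0.086
```

```text
t 0.25 p [ 0.2288 -0.6349  0.3034] w 0.0852 F [ 0.6  0.1 -0.7] j [ 1.2   0.47 -0.05  1.53  0.02  1.14 -0.08]
shift/0.1 now-axes [ 0.038 -3.916 -5.442]  after-turn [ 0.034  3.303 -5.834]  turn/4deg [-1.6315e+01 -7.0000e-03  1.1000e-02]
```

Request:
play_rows(increments=[[[0,0,0],[-1,0,0]],[[0,0,0],[-1,0,0]],[[0,0,0],[-1,0,0]],[[0,0,0],[-1,0,0]],[[0,0,0],[-1,0,0]],[[0,0,0],[-1,0,0]],[[0,0,0],[-1,0,0]],[[0,0,0],[-1,0,0]]], gripper=0.8)

```text
time_s: 1.25
tcp_pos: [0.2288, -0.635, 0.3037]
orientation: [[-0.0, 0.787, -0.616], [0.0, -0.616, -0.787], [-1.0, -0.0, -0.0]]
contact_force: [-0.0, -0.5, -0.5]
width: 0.0768
```

Request:
play_rows(increments=[[[0,0,0],[-1,0,0]],[[0,0,0],[-1,0,0]],[[0,0,0],[-1,0,0]],[[0,0,0],[-1,0,0]],[[0,0,0],[-1,0,0]],[[0,0,0],[-1,0,0]],[[0,0,0],[-1,0,0]],[[0,0,0],[-1,0,0]]])

```text
time_s: 2.25
tcp_pos: [0.2287, -0.635, 0.3037]
orientation: [[-0.0, 0.994, -0.106], [0.0, -0.106, -0.994], [-1.0, -0.0, -0.0]]
contact_force: [-0.9, -0.9, -0.1]
width: 0.0768
```

Request:
play_rows(increments=[[[0,0.15,-0.25],[-0.315,0,0]],[[0,0.27,-0.48],[0,0,0]],[[0,0.27,-0.48],[0,0,0]],[[0,0.27,-0.48],[0,0,0]],[[0,0.27,-0.48],[0,0,0]],[[0,0.27,-0.48],[0,0,0]],[[0,0.27,-0.48],[0,0,0]],[[0,0.27,-0.48],[0,0,0]]])

```text
time_s: 3.25
tcp_pos: [0.4643, -0.2918, 0.3041]
orientation: [[0.0, 0.996, -0.086], [-0.001, -0.086, -0.996], [-1.0, 0.0, 0.0]]
contact_force: [0.6, -0.9, 0.1]
width: 0.0765
```

```bash
python3 plan.py 0.608 -0.082 0.30 -0.086
```

```text
t 3.25 p [ 0.4643 -0.2918  0.3041] w 0.0765 F [ 0.6 -0.9  0.1] j [ 0.86  0.3  -0.46  1.82  0.15  1.06  0.26]
shift/0.1 now-axes [ 0.041  1.251 -2.214]  after-turn [ 0.041  1.251 -2.214]  turn/4deg [-0.004  0.007 -0.005]
```

Request:
play_rows(increments=[[[0,0.25,-0.45],[0,0,0]],[[0,0.25,-0.45],[0,0,0]],[[0,0.25,-0.45],[0,0,0]],[[0,0.25,-0.45],[0,0,0]],[[0.3,0.25,-0.42],[0,0,0]],[[0.3,0,0],[0,0,0]],[[0,0,0],[0,0,0]]])

```text
time_s: 4.12
tcp_pos: [0.6059, -0.0826, 0.2414]
orientation: [[-0.006, 0.996, -0.085], [0.0, -0.085, -0.996], [-1.0, -0.006, 0.0]]
contact_force: [0.1, -0.1, 0.5]
width: 0.0769
```

```bash
python3 plan.py 0.608 -0.082 0.094 -0.086
python3 - <<'E'
from h import *
d=cams.get_image("wrist"); save(d,"w1.png")
R=np.array(ctrl.observe()["orientation"]);p=ctrl.observe()["tcp_pos"]
C=cv2.Rodrigues(d["rvec"])[0]; print("cam in tool",R.T@(-C.T@d["tvec"]-p), (R.T@C.T).round(2)); print(proj(d,[[.608,-.082,.052],[.620,-.033,.004],[.6285,.0617,.004],[.612,-.128,.004]]))
E
```

```text
t 4.12 p [ 0.6059 -0.0826  0.2414] w 0.0769 F [ 0.1 -0.1  0.5] j [ 0.44  0.48 -0.51  1.73  0.27  1.01 -0.25]
shift/0.1 now-axes [ 1.474  0.029 -0.008]  after-turn [ 1.474  0.02  -0.008]  turn/4deg [0.014 0.001 0.081]
cam in tool [-0.06751796  0.0001548  -0.0701332 ] [[ 0.   -0.28  0.96]
 [ 1.    0.   -0.  ]
 [-0.    0.96  0.28]]
[[280.27088057 207.13451183]
 [288.47899518 143.30784713]
 [289.97352049  30.85165451]
 [287.7317732  237.82282713]]
```

View pics/w1.png

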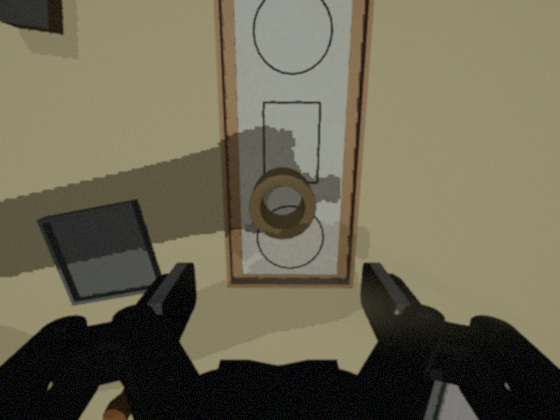

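Wrist picture: tape ring centred near (283,203); rectangle near (292,142), circles at (292,32) and (290,238). Measuring these against the top view.

Run:
```python
from h import *
np.set_printoptions(precision=4,suppress=True)
d=cams.get_image("wrist")
save(d,"w2.png",(200,0,380,300),2.6)
print(ray(d,[(292,142),(292.5,32),(290.5,238)],.004)); print(ray(d,[(283,202)],.052))
```

```text
[[ 0.6253 -0.033   0.004 ]
 [ 0.6326  0.0602  0.004 ]
 [ 0.6165 -0.1299  0.004 ]]
[[ 0.6122 -0.079   0.052 ]]
```

View pics/w2.png

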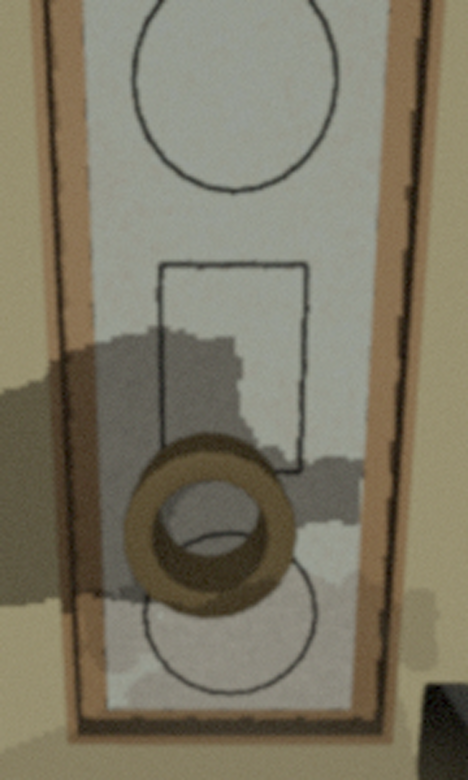

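Request:
play_rows(increments=[[[0.4,0.02,0],[0,0,0]],[[0.4,0,0],[0,0,0]],[[0.4,0,0],[0,0,0]],[[0.2,0,0],[0,0,0]],[[0.1,0,0],[0,0,0]],[[0,0,0],[0,0,0]]])

```text
time_s: 4.97
tcp_pos: [0.6098, -0.0832, 0.0946]
orientation: [[0.001, 0.996, -0.086], [-0.0, -0.086, -0.996], [-1.0, 0.001, 0.0]]
contact_force: [-0.3, -0.1, -0.3]
width: 0.0765
```

```bash
python3 plan.py 0.609 -0.0815 0.094 -0.086
python3 - <<'E'
from h import *
d=cams.get_image("side"); save(d,"s1.png",(200,100,480,310),2.8)
E
```

```text
t 4.97 p [ 0.6098 -0.0832  0.0946] w 0.0765 F [-0.3 -0.1 -0.3] j [ 0.38  0.66 -0.43  1.83  0.39  0.74 -0.35]
shift/0.1 now-axes [ 0.006 -0.009 -0.017]  after-turn [ 0.006 -0.009 -0.017]  turn/4deg [-0.006  0.002 -0.017]
```

View pics/s1.png

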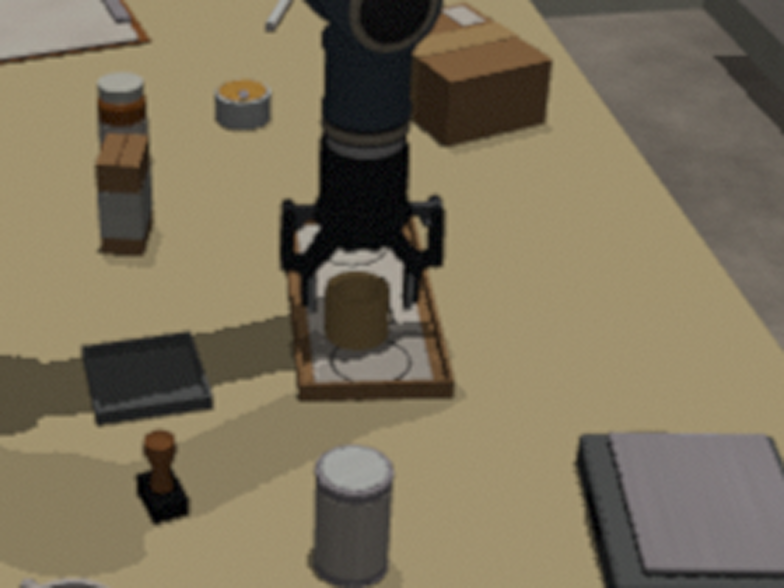

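Side view: the fingers straddle the tape, clear of the tray walls. Closing.

Request:
play_rows(increments=[[[0,0,-0.02],[0,0,0]],[[0,0,0],[0,0,0]],[[0,0,0],[0,0,0]],[[0,0,0],[0,0,0]],[[0,0,0],[0,0,0]],[[0,0,0],[0,0,0]],[[0,0,0],[0,0,0]],[[0,0,0],[0,0,0]]], gripper=-1)

```text
time_s: 6.02
tcp_pos: [0.6105, -0.0807, 0.0956]
orientation: [[0.003, 0.996, -0.086], [-0.0, -0.086, -0.996], [-1.0, 0.003, -0.0]]
contact_force: [-1.5, 0.5, 7.2]
width: 0.0554
```

Request:
play_rows(increments=[[[-0.1,0,0],[0,0,0]],[[-0.3,0,0],[0,0,0]],[[-0.4,0,0],[0,0,0]],[[-0.2,0,0],[0,0,0]],[[0,0,0],[0,0,0]]])

```text
time_s: 6.65
tcp_pos: [0.6099, -0.0811, 0.1953]
orientation: [[0.003, 0.996, -0.086], [-0.001, -0.086, -0.996], [-1.0, 0.003, 0.0]]
contact_force: [-1.1, -0.6, -0.8]
width: 0.0554
```

```bash
python3 plan.py 0.417 -0.127 0.194 -0.2;  python3 - <<'E'
from h import *
d=cams.get_image("wrist"); save(d,"w3.png")
d=cams.get_image("side"); save(d,"s2.png",(200,100,480,310),2.8)
E
```

```text
t 6.65 p [ 0.6099 -0.0811  0.1953] w 0.0554 F [-1.1 -0.6 -0.8] j [ 0.42  0.53 -0.5   1.77  0.31  0.92 -0.29]
shift/0.1 now-axes [ 0.008 -1.883  0.623]  after-turn [ 0.013 -1.8    0.833]  turn/4deg [ 1.63   0.003 -0.043]
```

View pics/w3.png

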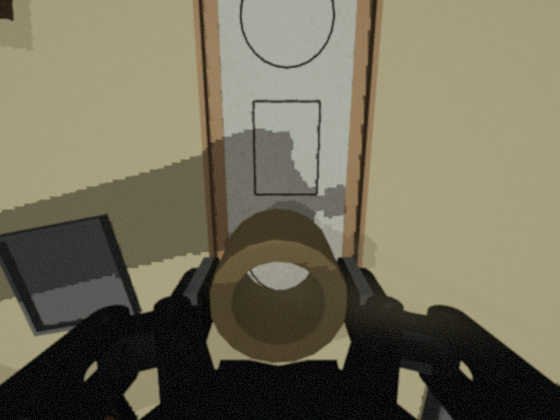

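View pics/s2.png

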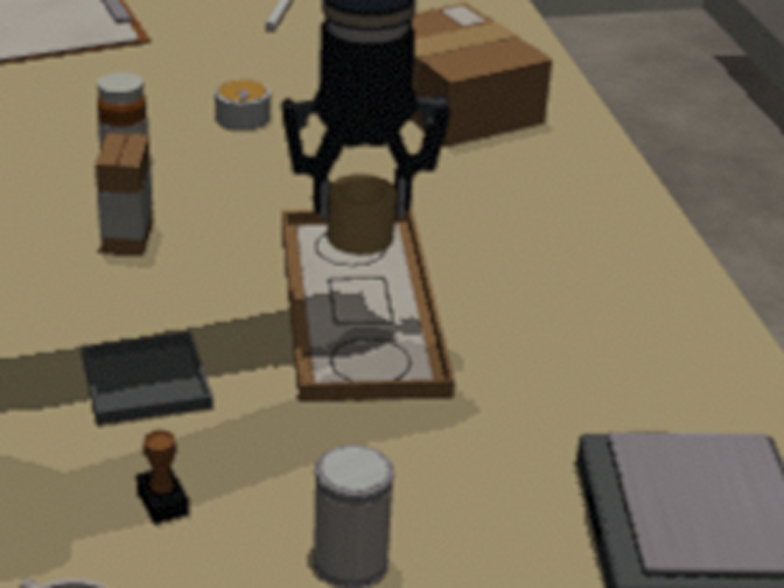

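Run:
```python
from h import *
d=cams.get_image("wrist"); s=ctrl.observe();p=np.array(s["tcp_pos"]);R=np.array(s["orientation"])
g=lambda z:p+R@[ .042,0,z]
print(ray(d,[(279.5,298)],p[2]-.042)-p)
for z in(-.01,0,.01):print(proj(d,[g(z)]))
import math
a=[ (g(0)+.029*(math.cos(t)*R[:,1]+math.sin(t)*R[:,2])) for t in np.linspace(0,6.28,9)]
print(proj(d,a).round())
```

```text
[[ 0.00193002  0.00223052 -0.042     ]]
[[274.79873174 280.77860779]]
[[274.87120801 303.30275886]]
[[274.94057963 324.86205053]]
[[347. 303.]
 [324. 346.]
 [275. 363.]
 [226. 347.]
 [202. 303.]
 [221. 256.]
 [274. 235.]
 [328. 256.]
 [347. 303.]]
```

Request:
play_rows(increments=[[[0,-0.2,0.06],[0,0,0]],[[0,-0.4,0.13],[0,0,0]],[[0,-0.5,0.17],[0,0,0]],[[0,-0.5,0.17],[0,0,0]],[[0,-0.28,0.09],[0,0,0]],[[0.3,0,0],[0,0,0]],[[0.3,0,0],[0,0,0]],[[0,0,0],[0,0,0]]])

```text
time_s: 7.8
tcp_pos: [0.4147, -0.1262, 0.1316]
orientation: [[-0.006, 0.996, -0.085], [0.002, -0.085, -0.996], [-1.0, -0.007, -0.002]]
contact_force: [-1.0, 1.4, -0.0]
width: 0.0556
```

```bash
python3 plan.py 0.417 -0.127 0.0965 -0.086;  python3 - <<'E'
from h import *
d=cams.get_image("wrist"); save(d,"w4.png")
d=cams.get_image("side"); save(d,"s3.png",(200,100,480,310),2.8)
E
```

```text
t 7.8 p [ 0.4147 -0.1262  0.1316] w 0.0556 F [-1.   1.4 -0. ] j [ 0.62  0.38 -0.5   2.22  0.31  0.61 -0.19]
shift/0.1 now-axes [0.351 0.026 0.007]  after-turn [0.351 0.024 0.006]  turn/4deg [ 0.007 -0.025  0.095]
```

View pics/s3.png

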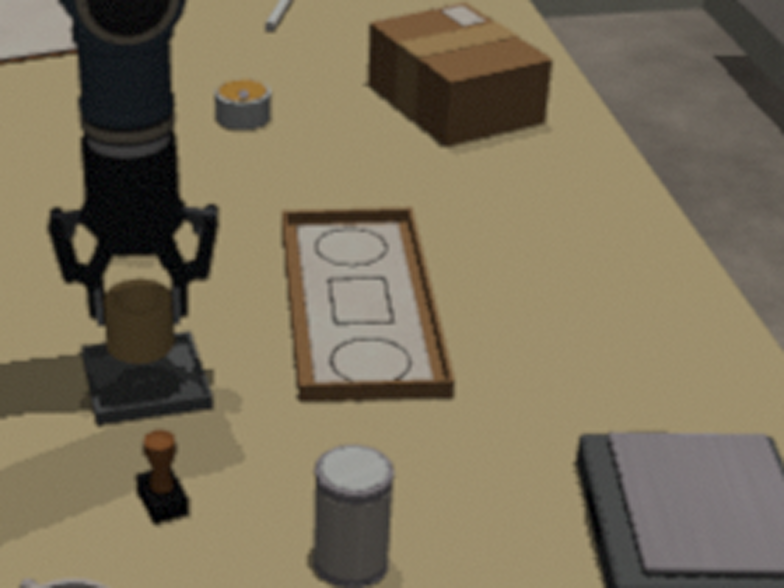

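View pics/w4.png

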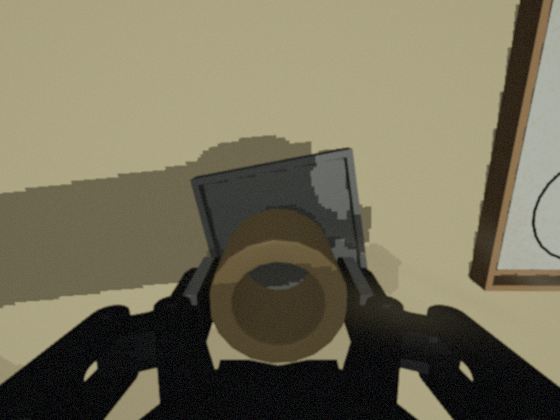

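Tape is over the dish, centred. Lowering.

Request:
play_rows(increments=[[[0.15,0,0],[0,0,0]],[[0.12,0,0],[0,0,0]],[[0.05,0,0],[0,0,0]],[[0.02,0,0],[0,0,0]],[[0.01,0,0],[0,0,0]],[[0,0,0],[0,0,0]]])

```text
time_s: 8.65
tcp_pos: [0.4169, -0.1267, 0.0991]
orientation: [[0.0, 0.996, -0.086], [-0.0, -0.086, -0.996], [-1.0, 0.001, 0.0]]
contact_force: [-0.0, 0.2, 0.5]
width: 0.0558
```

```bash
python3 plan.py 0.417 -0.127 0.0955 -0.086
```

```text
t 8.65 p [ 0.4169 -0.1267  0.0991] w 0.0558 F [-0.   0.2  0.5] j [ 0.57  0.44 -0.45  2.24  0.38  0.53 -0.26]
shift/0.1 now-axes [0.036 0.001 0.003]  after-turn [0.036 0.001 0.003]  turn/4deg [ 0.     0.003 -0.007]
```

Request:
play_rows(increments=[[[0.03,0,0],[0,0,0]],[[0.01,0,0],[0,0,0]],[[0,0,0],[0,0,0]],[[0,0,0],[0,0,0]]])

```text
time_s: 9.15
tcp_pos: [0.4169, -0.1267, 0.0956]
orientation: [[0.0, 0.996, -0.086], [-0.001, -0.086, -0.996], [-1.0, 0.0, 0.001]]
contact_force: [-2.8, -0.6, 7.7]
width: 0.0555
```

Contact (7.7 N up). Opening and rising.

Request:
play_rows(increments=[[[0,0,0],[0,0,0]],[[0,0,0],[0,0,0]],[[0,0,0],[0,0,0]],[[0,0,0],[0,0,0]],[[0,0,0],[0,0,0]]], gripper=0.8)

```text
time_s: 9.78
tcp_pos: [0.4167, -0.1266, 0.0949]
orientation: [[-0.0, 0.996, -0.086], [0.0, -0.086, -0.996], [-1.0, -0.0, -0.0]]
contact_force: [-0.2, 0.7, 0.3]
width: 0.0769
```

Request:
play_rows(increments=[[[-0.1,0,0],[0,0,0]],[[-0.3,0,0],[0,0,0]],[[-0.5,0,0],[0,0,0]],[[-0.5,0,0],[0,0,0]],[[-0.4,0,0],[0,0,0]],[[0,0,0],[0,0,0]]])

```text
time_s: 10.52
tcp_pos: [0.4183, -0.1267, 0.2784]
orientation: [[0.007, 0.996, -0.086], [-0.003, -0.086, -0.996], [-1.0, 0.007, 0.003]]
contact_force: [0.4, 0.3, 0.3]
width: 0.077
```

```bash
python3 plan.py 0.415 0.1125 0.28 -0.22;  python3 - <<'E'
from h import *
d=cams.get_image("top"); save(d,"t4.png",(190,130,340,270),5)
E
```

```text
t 10.53 p [ 0.4183 -0.1267  0.2784] w 0.077 F [0.4 0.3 0.3] j [ 0.75  0.15 -0.6   2.07  0.11  0.94  0.  ]
shift/0.1 now-axes [-0.024 -0.238 -2.381]  after-turn [-0.016 -0.554 -2.328]  turn/4deg [ 1.916  0.033 -0.109]
```

View pics/t4.png

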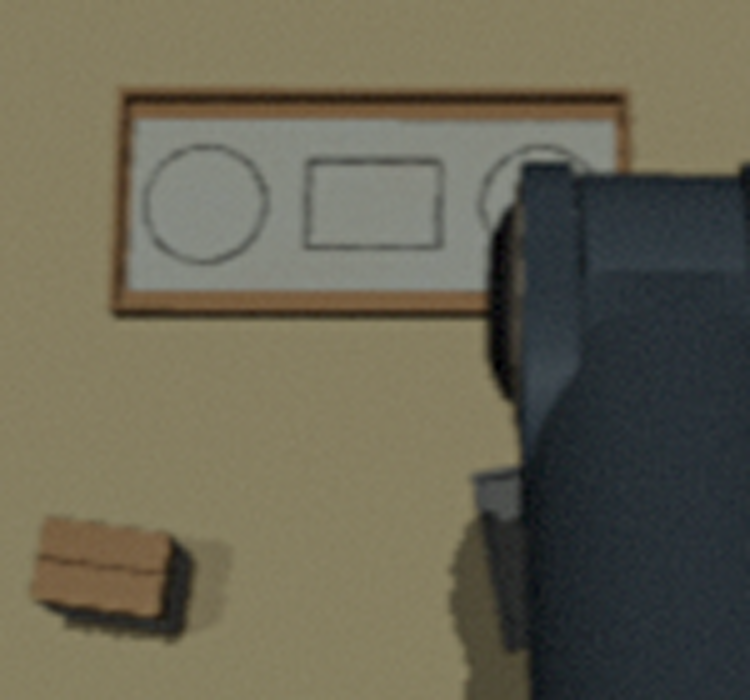

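Request:
play_rows(increments=[[[0,0,0],[0.96,0,0]],[[0,0,0],[0.96,0,0]],[[0,-0.1,-0.4],[0,0,0]],[[0,-0.11,-0.48],[0,0,0]],[[0,-0.11,-0.48],[0,0,0]],[[0,-0.11,-0.48],[0,0,0]],[[0,-0.11,-0.48],[0,0,0]],[[0,0,0],[0,0,0]]])

```text
time_s: 11.58
tcp_pos: [0.4134, 0.1151, 0.2741]
orientation: [[-0.002, 0.978, -0.21], [0.002, -0.21, -0.978], [-1.0, -0.002, -0.001]]
contact_force: [0.2, 0.4, -0.9]
width: 0.077
```

```bash
python3 plan.py 0.415 0.1125 0.119 -0.22;  python3 - <<'E'
from h import *
d=cams.get_image("wrist"); save(d,"w5.png")
d=cams.get_image("top"); save(d,"t5.png",(190,130,340,270),5)
E
```

```text
t 11.57 p [0.4134 0.1151 0.2741] w 0.077 F [ 0.2  0.4 -0.9] j [ 0.35  0.17 -0.79  2.08  0.15  0.94 -0.73]
shift/0.1 now-axes [1.551 0.025 0.024]  after-turn [1.551 0.021 0.022]  turn/4deg [ 0.118 -0.016  0.034]
```

View pics/t5.png

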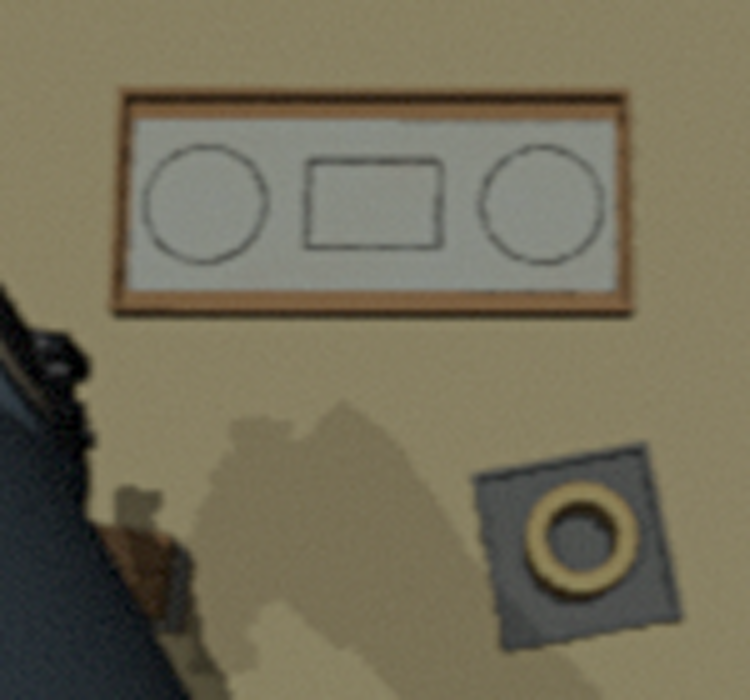

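View pics/w5.png

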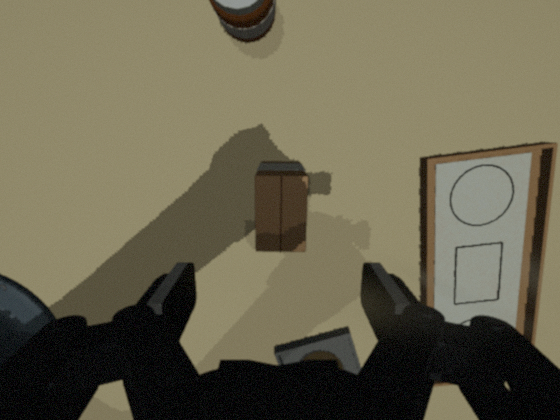

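Tape lies flat and centred in the dish (crop 581,539). Carton top in wrist: corners ~(256,173),(309,174),(307,250),(256,249), squared with the jaws.

```bash
python3 - <<'E'
from h import *
np.set_printoptions(precision=4,suppress=True)
d=cams.get_image("wrist"); P=ray(d,[(256,173),(309,174),(307,250),(256,249)],.1); print(P,P.mean(0))
d=cams.get_image("top"); q=lambda a:(np.array(a,float)+.5)/5-.5+[190,130]
print(ray(d,q([(581,539)]),.052), ray(d,q([(206,204.5),(541.5,204.5),(373.5,203.5)]),.004))
E
python3 plan.py 0.416 0.1125 0.119 -0.215
```

```text
[[0.4052 0.1461 0.1   ]
 [0.4449 0.1365 0.1   ]
 [0.4313 0.0749 0.1   ]
 [0.3903 0.0849 0.1   ]] [0.4179 0.1106 0.1   ]
[[ 0.4151 -0.1276  0.052 ]] [[ 0.6295  0.0616  0.004 ]
 [ 0.6133 -0.127   0.004 ]
 [ 0.622  -0.0326  0.004 ]]
t 11.78 p [0.4144 0.1101 0.2741] w 0.0765 F [ 0.3 -0.5 -0.1] j [ 0.36  0.17 -0.78  2.08  0.15  0.94 -0.73]
shift/0.1 now-axes [ 1.551  0.013 -0.029]  after-turn [ 1.551  0.011 -0.027]  turn/4deg [-0.102  0.018  0.023]
```

Request:
play_rows(increments=[[[0.3,0.02,-0.01],[0,0,0]],[[0.5,0,0],[0,0,0]],[[0.4,0,0],[0,0,0]],[[0.25,0,0],[0,0,0]],[[0.1,0,0],[0,0,0]],[[0,0,0],[0,0,0]],[[0,0,0],[0,0,0]]])

```text
time_s: 12.65
tcp_pos: [0.4176, 0.112, 0.1208]
orientation: [[0.002, 0.976, -0.219], [0.0, -0.219, -0.976], [-1.0, 0.002, -0.001]]
contact_force: [-0.3, 0.7, 0.2]
width: 0.077
```

```bash
python3 plan.py 0.417 0.1115 0.119 -0.225;  python3 - <<'E'
from h import *
d=cams.get_image("wrist"); save(d,"w6.png")
E
```

```text
t 12.65 p [0.4176 0.112  0.1208] w 0.077 F [-0.3  0.7  0.2] j [ 0.17  0.43 -0.64  2.23  0.46  0.61 -1.02]
shift/0.1 now-axes [ 0.018 -0.005  0.006]  after-turn [ 0.018 -0.004  0.006]  turn/4deg [ 0.061 -0.009 -0.029]
```

View pics/w6.png

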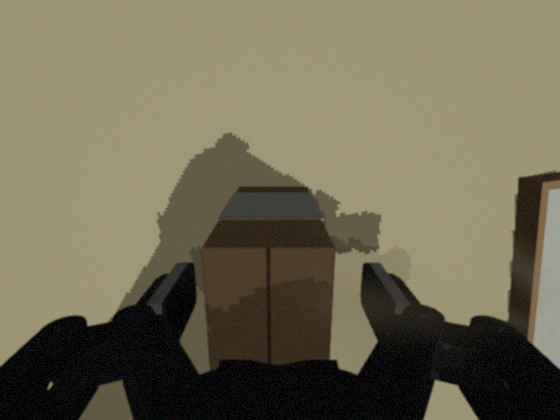

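Carton stands between the pads (x 203–335, fingers at 190 and 370). Closing and lifting.

Request:
play_rows(increments=[[[0,-0.02,0],[0,0,0]],[[0,0,0],[0,0,0]],[[0,0,0],[0,0,0]],[[0,0,0],[0,0,0]],[[0,0,0],[0,0,0]],[[0,0,0],[0,0,0]],[[0,0,0],[0,0,0]],[[0,0,0],[0,0,0]]], gripper=-1)

```text
time_s: 13.7
tcp_pos: [0.415, 0.1126, 0.1205]
orientation: [[0.001, 0.976, -0.218], [-0.001, -0.218, -0.976], [-1.0, 0.001, 0.001]]
contact_force: [-1.9, -1.2, 6.8]
width: 0.0415
```

Request:
play_rows(increments=[[[-0.1,0,0],[0,0,0]],[[-0.3,0,0],[0,0,0]],[[-0.4,0,0],[0,0,0]],[[-0.2,0,0],[0,0,0]],[[0,0,0],[0,0,0]]])

```text
time_s: 14.32
tcp_pos: [0.4156, 0.1127, 0.2213]
orientation: [[0.004, 0.976, -0.219], [0.0, -0.219, -0.976], [-1.0, 0.004, -0.001]]
contact_force: [0.1, 0.5, -2.4]
width: 0.0411
```

```bash
python3 plan.py 0.6215 -0.033 0.22 -0.086;  python3 - <<'E'
from h import *
d=cams.get_image("wrist"); save(d,"w7.png")
E
```

```text
t 14.32 p [0.4156 0.1127 0.2213] w 0.0411 F [ 0.1  0.5 -2.4] j [ 0.32  0.26 -0.78  2.14  0.25  0.82 -0.83]
shift/0.1 now-axes [0.02  2.328 0.971]  after-turn [0.013 2.177 1.275]  turn/4deg [-1.927 -0.01  -0.052]
```

View pics/w7.png

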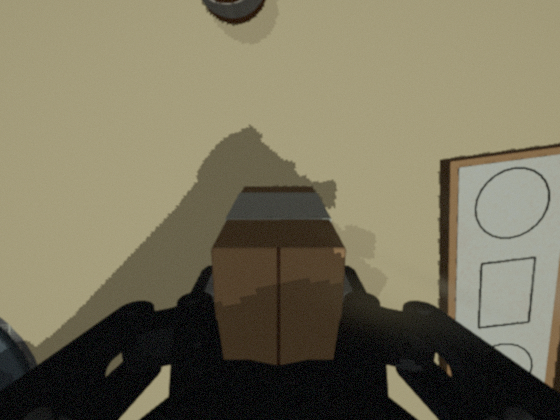

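Run:
```python
from h import *
d=cams.get_image("wrist"); s=ctrl.observe();p=np.array(s["tcp_pos"]);R=np.array(s["orientation"])
P=ray(d,[(214,248),(344,248),(279,248)],p[2]-.0205); print((P-p)@R)
```

```text
[[ 0.0204886  -0.0181115  -0.03291001]
 [ 0.0204623   0.02185481 -0.03286209]
 [ 0.02047546  0.00186146 -0.03288606]]
```

Request:
play_rows(increments=[[[0,0,0],[-0.965,0,0]],[[0,0,0],[-0.965,0,0]],[[0,0.28,0.165],[0,0,0]],[[0,0.45,0.26],[0,0,0]],[[0,0.45,0.26],[0,0,0]],[[0,0.45,0.26],[0,0,0]],[[0,0.38,0.22],[0,0,0]],[[0,0.17,0.11],[0,0,0]]])

```text
time_s: 15.42
tcp_pos: [0.6223, -0.0354, 0.2172]
orientation: [[-0.003, 0.996, -0.088], [0.0, -0.088, -0.996], [-1.0, -0.003, 0.0]]
contact_force: [-0.5, 0.4, -2.6]
width: 0.0415
```

Request:
play_rows(increments=[[[0.3,0,0],[0,0,0]],[[0.3,0,0],[0,0,0]],[[0,0,0],[0,0,0]],[[0,0,0],[0,0,0]]])

```text
time_s: 15.92
tcp_pos: [0.6214, -0.0327, 0.1599]
orientation: [[-0.0, 0.996, -0.085], [0.0, -0.085, -0.996], [-1.0, -0.0, -0.0]]
contact_force: [0.7, -0.0, -1.4]
width: 0.0416
```

```bash
python3 plan.py 0.6215 -0.033 0.1245 -0.086;  python3 - <<'E'
from h import *
d=cams.get_image("wrist"); save(d,"w8.png")
d=cams.get_image("side"); save(d,"s4.png",(200,100,480,310),2.8)
E
```

```text
t 15.93 p [ 0.6214 -0.0327  0.1599] w 0.0416 F [ 0.7 -0.  -1.4] j [ 0.43  0.62 -0.62  1.77  0.45  0.9  -0.48]
shift/0.1 now-axes [0.354 0.001 0.003]  after-turn [0.354 0.001 0.003]  turn/4deg [ 0.017 -0.006  0.002]
```

View pics/w8.png

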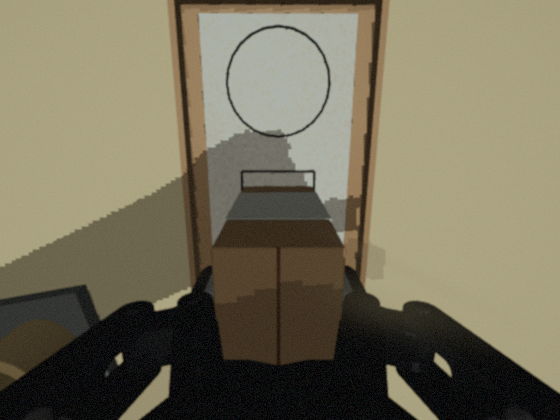

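View pics/s4.png

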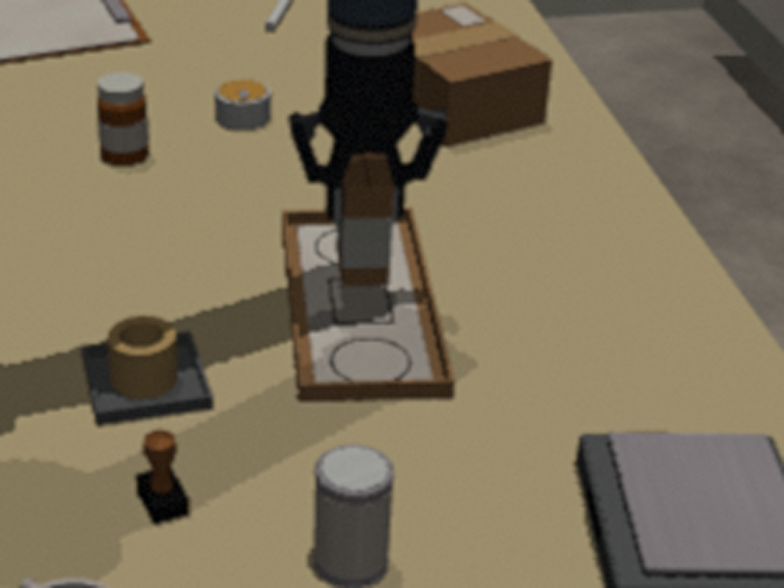

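Carton hangs square above the rectangle. Lowering.

Request:
play_rows(increments=[[[0.15,0,0],[0,0,0]],[[0.12,0,0],[0,0,0]],[[0.04,0,0],[0,0,0]],[[0.03,0,0],[0,0,0]],[[0.01,0,0],[0,0,0]],[[0,0,0],[0,0,0]],[[0,0,0],[0,0,0]]])

```text
time_s: 16.9
tcp_pos: [0.6214, -0.0331, 0.1252]
orientation: [[0.001, 0.996, -0.085], [-0.0, -0.085, -0.996], [-1.0, 0.001, 0.0]]
contact_force: [-0.5, 0.1, -1.8]
width: 0.0415
```

Request:
play_rows(increments=[[[0.01,0,0],[0,0,0]],[[0.01,0,0],[0,0,0]],[[0,0,0],[0,0,0]],[[0,0,0],[0,0,0]]])

```text
time_s: 17.4
tcp_pos: [0.6215, -0.033, 0.1245]
orientation: [[0.001, 0.996, -0.085], [-0.001, -0.085, -0.996], [-1.0, 0.001, 0.001]]
contact_force: [-3.4, -0.5, 8.2]
width: 0.0418
```

Request:
play_rows(increments=[[[0,0,0],[0,0,0]],[[0,0,0],[0,0,0]],[[0,0,0],[0,0,0]],[[0,0,0],[0,0,0]],[[0,0,0],[0,0,0]],[[0,0,0],[0,0,0]]], gripper=0.8)

```text
time_s: 18.15
tcp_pos: [0.6212, -0.0331, 0.1229]
orientation: [[0.0, 0.996, -0.085], [-0.0, -0.085, -0.996], [-1.0, 0.0, 0.0]]
contact_force: [0.1, 0.1, -0.0]
width: 0.0767
```

Request:
play_rows(increments=[[[-0.1,0,0],[0,0,0]],[[-0.3,0,0],[0,0,0]],[[-0.5,0,0],[0,0,0]],[[-0.4,0,0],[0,0,0]],[[0,0,0],[0,0,0]]])

```text
time_s: 18.77
tcp_pos: [0.623, -0.0324, 0.2576]
orientation: [[0.008, 0.996, -0.085], [-0.0, -0.085, -0.996], [-1.0, 0.008, -0.0]]
contact_force: [1.2, 0.4, 0.1]
width: 0.0769
```

```bash
python3 plan.py 0.5535 -0.367 0.25 -0.086;  python3 - <<'E'
from h import *
d=cams.get_image("wrist"); save(d,"w9.png")
E
```

```text
t 18.77 p [ 0.623  -0.0324  0.2576] w 0.0769 F [1.2 0.4 0.1] j [ 0.47  0.51 -0.68  1.69  0.36  1.06 -0.41]
shift/0.1 now-axes [ 0.071 -0.409  3.393]  after-turn [ 0.076 -0.405  3.394]  turn/4deg [ 0.011 -0.006 -0.119]
```

View pics/w9.png

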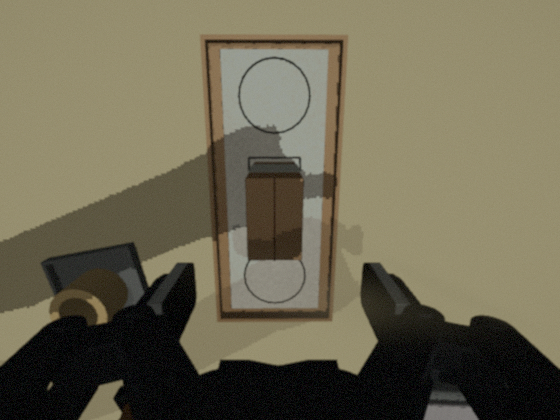

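Carton stands square on the rectangle. Going to the can.

Request:
play_rows(increments=[[[0,-0.05,0.4],[0,0,0]],[[0,-0.07,0.6],[0,0,0]],[[0,-0.07,0.6],[0,0,0]],[[0,-0.07,0.6],[0,0,0]],[[0,-0.07,0.6],[0,0,0]],[[0,-0.06,0.4],[0,0,0]],[[0,-0.02,0.19],[0,0,0]],[[0,0,0],[0,0,0]]])

```text
time_s: 19.82
tcp_pos: [0.551, -0.3677, 0.252]
orientation: [[-0.001, 0.996, -0.087], [0.001, -0.087, -0.996], [-1.0, -0.001, -0.001]]
contact_force: [0.1, 0.9, -0.3]
width: 0.0771
```

```bash
python3 plan.py 0.5535 -0.367 0.25 -0.086;  python3 - <<'E'
from h import *
d=cams.get_image("wrist"); save(d,"w10.png"); print(proj(d,[[.5535,-.367,.09]]),ray(d,[(270,205)],.09))
E
```

```text
t 19.82 p [ 0.551  -0.3677  0.252 ] w 0.0771 F [ 0.1  0.9 -0.3] j [ 0.95  0.57 -0.62  1.59  0.36  1.1   0.15]
shift/0.1 now-axes [ 0.02   0.024 -0.009]  after-turn [ 0.02   0.024 -0.009]  turn/4deg [-0.011 -0.016  0.017]
[[279.84908693 216.51031194]] [[ 0.5468643  -0.35732656  0.09      ]]
```

View pics/w10.png

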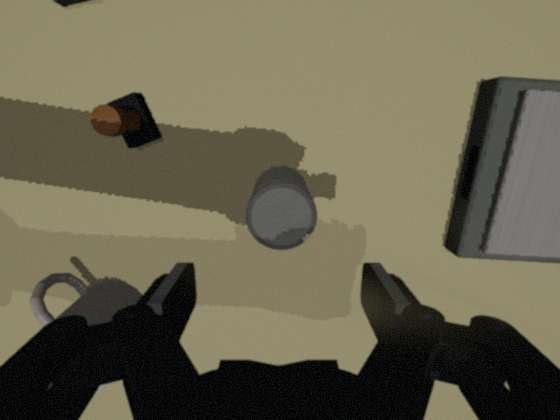

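Can top centre at (282,216), agrees with the prediction (280,216). Descending.

Request:
play_rows(increments=[[[0.3,0.02,-0.01],[0,0,0]],[[0.5,0,0],[0,0,0]],[[0.4,0,0],[0,0,0]],[[0.15,0,0],[0,0,0]],[[0.05,0,0],[0,0,0]],[[0,0,0],[0,0,0]],[[0,0,0],[0,0,0]]])

```text
time_s: 20.75
tcp_pos: [0.5545, -0.3668, 0.1147]
orientation: [[0.003, 0.996, -0.085], [-0.001, -0.085, -0.996], [-1.0, 0.003, 0.001]]
contact_force: [-0.3, -1.2, -0.3]
width: 0.0768
```

Request:
play_rows(increments=[[[0,0,0],[0,0,0]],[[0,0,0],[0,0,0]],[[0,0,0],[0,0,0]],[[0,0,0],[0,0,0]],[[0,0,0],[0,0,0]],[[0,0,0],[0,0,0]],[[0,0,0],[0,0,0]],[[0,0,0],[0,0,0]]], gripper=-1)

```text
time_s: 21.75
tcp_pos: [0.5538, -0.3669, 0.1141]
orientation: [[0.001, 0.996, -0.086], [-0.001, -0.086, -0.996], [-1.0, 0.001, 0.001]]
contact_force: [-1.9, -0.1, 6.1]
width: 0.0527
```

```bash
python3 plan.py 0.5535 -0.367 0.112 -0.086;  python3 - <<'E'
from h import *
d=cams.get_image("wrist"); save(d,"w11.png")
E
```

```text
t 21.75 p [ 0.5538 -0.3669  0.1141] w 0.0527 F [-1.9 -0.1  6.1] j [ 0.89  0.72 -0.55  1.69  0.47  0.87  0.06]
shift/0.1 now-axes [ 0.021 -0.003  0.001]  after-turn [ 0.021 -0.003  0.001]  turn/4deg [ 0.005  0.015 -0.013]
```

View pics/w11.png

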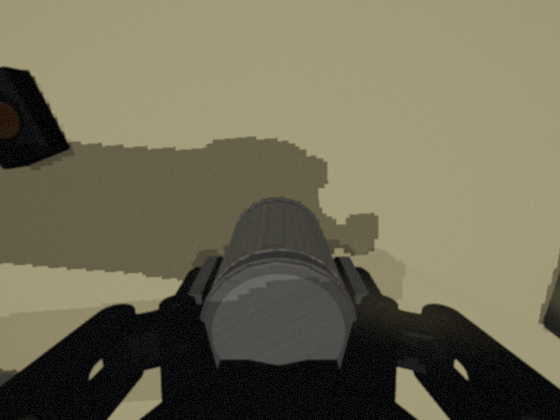

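Can gripped. Lifting 0.14 m so it clears the carton on the way.

Request:
play_rows(increments=[[[-0.1,0,0],[0,0,0]],[[-0.3,0,0],[0,0,0]],[[-0.5,0,0],[0,0,0]],[[-0.4,0,0],[0,0,0]],[[-0.2,0,0],[0,0,0]],[[0,0,0],[0,0,0]]])

```text
time_s: 22.55
tcp_pos: [0.5538, -0.3666, 0.2637]
orientation: [[0.001, 0.996, -0.085], [-0.001, -0.085, -0.996], [-1.0, 0.001, 0.001]]
contact_force: [-0.3, 0.4, -4.0]
width: 0.0525
```

```bash
python3 plan.py 0.6296 0.0617 0.26 -0.086;  python3 - <<'E'
from h import *
d=cams.get_image("wrist"); save(d,"w12.png",(140,180,420,400),2.8);s=ctrl.observe();p=np.array(s["tcp_pos"]);R=np.array(s["orientation"])
a=[ (p+R@[.0241,0,0]+.027*(np.cos(t)*R[:,1]+np.sin(t)*R[:,2])) for t in np.linspace(3.14,6.28,5)]
print(((proj(d,a)-[140,180])*2.8).round())
E
```

```text
t 22.55 p [ 0.5538 -0.3666  0.2637] w 0.0525 F [-0.3  0.4 -4. ] j [ 0.95  0.56 -0.63  1.58  0.36  1.12  0.15]
shift/0.1 now-axes [ 0.033  0.39  -4.332]  after-turn [ 0.037  0.388 -4.332]  turn/4deg [ 0.009  0.014 -0.021]
[[155. 418.]
 [210. 280.]
 [370. 218.]
 [531. 279.]
 [587. 416.]]
```

View pics/w12.png

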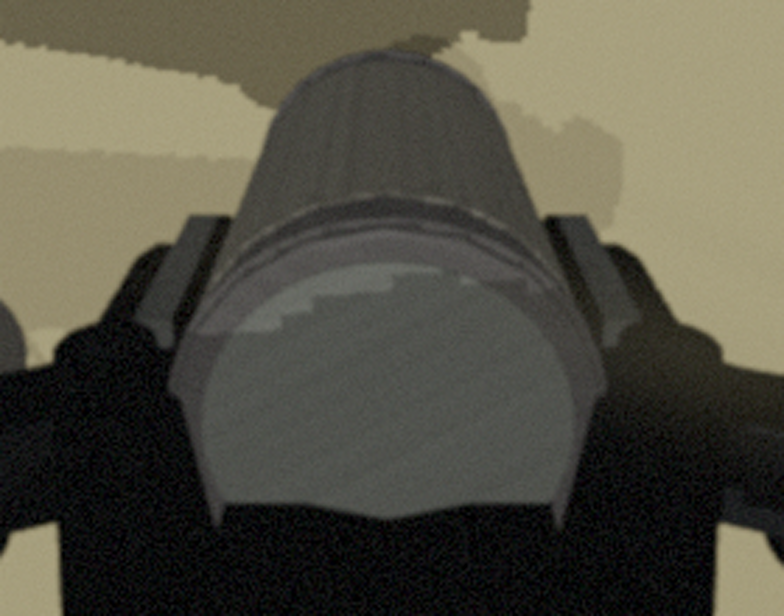

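Request:
play_rows(increments=[[[0,0.03,-0.3],[0,0,0]],[[0,0.05,-0.55],[0,0,0]],[[0,0.06,-0.6],[0,0,0]],[[0,0.06,-0.6],[0,0,0]],[[0,0.06,-0.6],[0,0,0]],[[0,0.05,-0.6],[0,0,0]],[[0,0.05,-0.6],[0,0,0]],[[0,0.03,-0.49],[0,0,0]]])

```text
time_s: 23.6
tcp_pos: [0.6284, 0.0651, 0.2603]
orientation: [[-0.004, 0.997, -0.083], [0.0, -0.083, -0.997], [-1.0, -0.004, 0.0]]
contact_force: [0.4, -1.5, -3.6]
width: 0.0525
```

Request:
play_rows(increments=[[[0,0,0],[0,0,0]],[[0.4,0,0],[0,0,0]],[[0.5,0,0],[0,0,0]],[[0.2,0,0],[0,0,0]],[[0,0,0],[0,0,0]],[[0,0,0],[0,0,0]]])

```text
time_s: 24.35
tcp_pos: [0.6305, 0.0629, 0.1545]
orientation: [[0.003, 0.996, -0.085], [0.001, -0.085, -0.996], [-1.0, 0.003, -0.001]]
contact_force: [0.6, 0.4, -3.8]
width: 0.0523
```

```bash
python3 plan.py 0.6296 0.0622 0.1181 -0.086;  python3 - <<'E'
from h import *
d=cams.get_image("side"); save(d,"s5.png",(200,100,480,310),2.8)
d=cams.get_image("top"); save(d,"t6.png",(190,130,340,270),5)
E
```

```text
t 24.35 p [0.6305 0.0629 0.1545] w 0.0523 F [ 0.6  0.4 -3.8] j [ 0.28  0.65 -0.63  1.74  0.47  0.91 -0.64]
shift/0.1 now-axes [ 0.364 -0.01   0.008]  after-turn [ 0.364 -0.009  0.007]  turn/4deg [ 0.007 -0.013 -0.041]
```

View pics/s5.png

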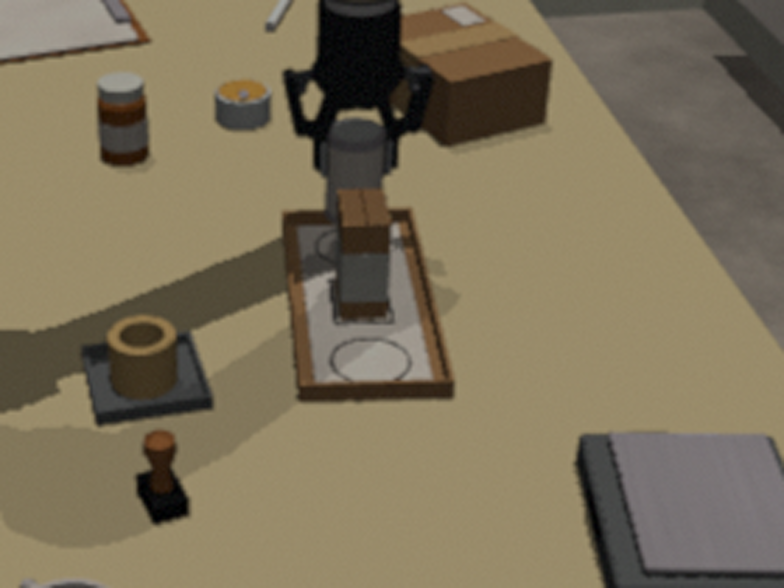

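Request:
play_rows(increments=[[[0.15,-0.01,0],[0,0,0]],[[0.12,0,0.01],[0,0,0]],[[0.04,0,0],[0,0,0]],[[0.02,0,0],[0,0,0]],[[0.01,0,0],[0,0,0]],[[0,0,0],[0,0,0]],[[0,0,0],[0,0,0]]])

```text
time_s: 25.32
tcp_pos: [0.6285, 0.0617, 0.1192]
orientation: [[0.001, 0.996, -0.085], [-0.0, -0.085, -0.996], [-1.0, 0.001, -0.0]]
contact_force: [0.7, 0.3, -2.6]
width: 0.0526
```

Request:
play_rows(increments=[[[0.015,0,0],[0,0,0]],[[0.01,0,0],[0,0,0]],[[0,0,0],[0,0,0]],[[0,0,0],[0,0,0]]])

```text
time_s: 25.82
tcp_pos: [0.6286, 0.0619, 0.1181]
orientation: [[0.001, 0.996, -0.085], [-0.001, -0.085, -0.996], [-1.0, 0.001, 0.001]]
contact_force: [-3.1, -0.8, 6.4]
width: 0.0528
```

Request:
play_rows(increments=[[[0,0,0],[0,0,0]],[[0,0,0],[0,0,0]],[[0,0,0],[0,0,0]],[[0,0,0],[0,0,0]],[[0,0,0],[0,0,0]],[[0,0,0],[0,0,0]]], gripper=0.8)

```text
time_s: 26.58
tcp_pos: [0.6283, 0.0616, 0.1164]
orientation: [[-0.0, 0.996, -0.085], [-0.0, -0.085, -0.996], [-1.0, -0.0, 0.0]]
contact_force: [0.5, -0.2, -0.0]
width: 0.0767
```

Request:
play_rows(increments=[[[-0.1,0,0],[0,0,0]],[[-0.3,0,0],[0,0,0]],[[-0.5,0,0],[0,0,0]],[[-0.4,0,0],[0,0,0]],[[0,0,0],[0,0,0]],[[0,0,0],[0,0,0]]])

```text
time_s: 27.32
tcp_pos: [0.628, 0.0615, 0.2464]
orientation: [[-0.0, 0.996, -0.085], [-0.001, -0.085, -0.996], [-1.0, -0.0, 0.001]]
contact_force: [-0.7, -0.3, -1.0]
width: 0.0768
```

```bash
python3 plan.py 0.421 0.291 0.25 -0.086;  python3 - <<'E'
from h import *
d=cams.get_image("wrist"); save(d,"w13.png"); print(proj(d,[[.6286,.0615,.094],[.6215,-.033,.104]]))
E
```

```text
t 27.32 p [0.628  0.0615 0.2464] w 0.0768 F [-0.7 -0.3 -1. ] j [ 0.32  0.54 -0.69  1.68  0.39  1.06 -0.57]
shift/0.1 now-axes [-0.037 -2.258 -2.111]  after-turn [-0.036 -2.259 -2.109]  turn/4deg [0.01  0.008 0.003]
[[277.29262812 220.8991653 ]
 [278.60518083 339.63522304]]
```

View pics/w13.png

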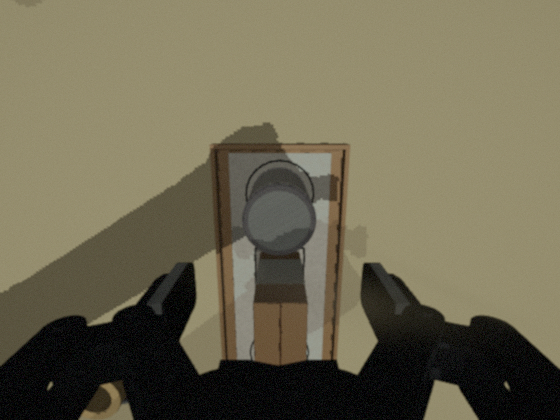

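Can stands upright, inside its circle. To the jar.

Request:
play_rows(increments=[[[0,-0.25,-0.23],[0,0,0]],[[0,-0.4,-0.37],[0,0,0]],[[0,-0.4,-0.38],[0,0,0]],[[0,-0.4,-0.38],[0,0,0]],[[0,-0.4,-0.38],[0,0,0]],[[0,-0.28,-0.25],[0,0,0]],[[0,-0.13,-0.12],[0,0,0]],[[0,0,0],[0,0,0]]])

```text
time_s: 28.38
tcp_pos: [0.4208, 0.2913, 0.2459]
orientation: [[-0.001, 0.997, -0.084], [-0.001, -0.084, -0.997], [-1.0, -0.001, 0.001]]
contact_force: [0.1, 0.7, -0.6]
width: 0.077
```

```bash
python3 plan.py 0.421 0.291 0.1 -0.086;  python3 - <<'E'
from h import *
d=cams.get_image("wrist"); save(d,"w14.png"); print(proj(d,[[.421,.291,.088]]))
E
```

```text
t 28.38 p [0.4208 0.2913 0.2459] w 0.077 F [ 0.1  0.7 -0.6] j [-0.04  0.37 -0.8   1.95  0.33  0.95 -1.08]
shift/0.1 now-axes [1.459e+00 3.000e-03 1.000e-03]  after-turn [1.459 0.002 0.002]  turn/4deg [0.034 0.012 0.01 ]
[[276.88817611 219.15793706]]
```

View pics/w14.png

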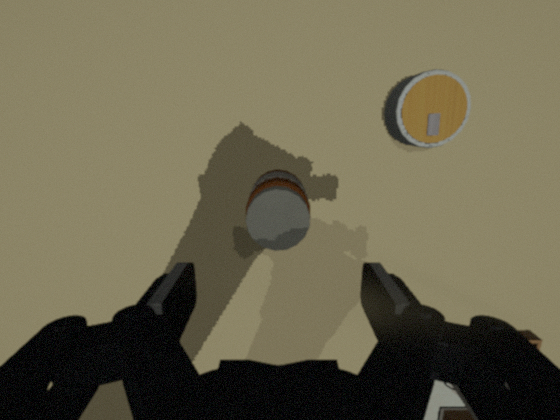

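Jar lid centre (278,218), as predicted. Descend and grip.

Request:
play_rows(increments=[[[0.3,0,0],[0,0,0]],[[0.5,0,0],[0,0,0]],[[0.4,0,0],[0,0,0]],[[0.17,0,0],[0,0,0]],[[0.06,0,0],[0,0,0]],[[0,0,0],[0,0,0]],[[0,0,0],[0,0,0]]])

```text
time_s: 29.3
tcp_pos: [0.4219, 0.2916, 0.1046]
orientation: [[0.002, 0.996, -0.086], [0.001, -0.086, -0.996], [-1.0, 0.002, -0.001]]
contact_force: [0.1, 0.4, -0.7]
width: 0.0771
```

Request:
play_rows(increments=[[[0,0,0],[0,0,0]],[[0,0,0],[0,0,0]],[[0,0,0],[0,0,0]],[[0,0,0],[0,0,0]],[[0,0,0],[0,0,0]],[[0,0,0],[0,0,0]],[[0,0,0],[0,0,0]],[[0,0,0],[0,0,0]]], gripper=-1)

```text
time_s: 30.3
tcp_pos: [0.4214, 0.2915, 0.1045]
orientation: [[0.002, 0.996, -0.085], [0.0, -0.085, -0.996], [-1.0, 0.001, -0.0]]
contact_force: [-0.3, -0.5, 6.2]
width: 0.0522
```

Request:
play_rows(increments=[[[-0.1,0,0],[0,0,0]],[[-0.3,0,0],[0,0,0]],[[-0.5,0,0],[0,0,0]],[[-0.4,0,0],[0,0,0]],[[-0.2,0,0],[0,0,0]],[[0,0,0],[0,0,0]]])

```text
time_s: 31.05
tcp_pos: [0.4214, 0.2915, 0.255]
orientation: [[0.003, 0.996, -0.085], [0.001, -0.085, -0.996], [-1.0, 0.003, -0.002]]
contact_force: [-0.9, 0.3, -3.0]
width: 0.0518
```

```bash
python3 plan.py 0.6133 -0.1275 0.25 -0.086;  python3 - <<'E'
from h import *
d=cams.get_image("wrist"); save(d,"w15.png",(140,180,420,400),2.8);s=ctrl.observe();p=np.array(s["tcp_pos"]);R=np.array(s["orientation"])
a=[ (p+R@[.014,0,0]+.0245*(np.cos(t)*R[:,1]+np.sin(t)*R[:,2])) for t in np.linspace(3.14,6.28,5)]
print(((proj(d,a)-[140,180])*2.8).round())
E
```

```text
t 31.05 p [0.4214 0.2915 0.255 ] w 0.0518 F [-0.9  0.3 -3. ] j [-0.03  0.37 -0.81  1.94  0.32  0.97 -1.08]
shift/0.1 now-axes [0.05  2.269 4.011]  after-turn [0.05  2.271 4.01 ]  turn/4deg [ 0.007 -0.023 -0.045]
[[158. 482.]
 [213. 348.]
 [372. 288.]
 [532. 347.]
 [589. 480.]]
```

View pics/w15.png

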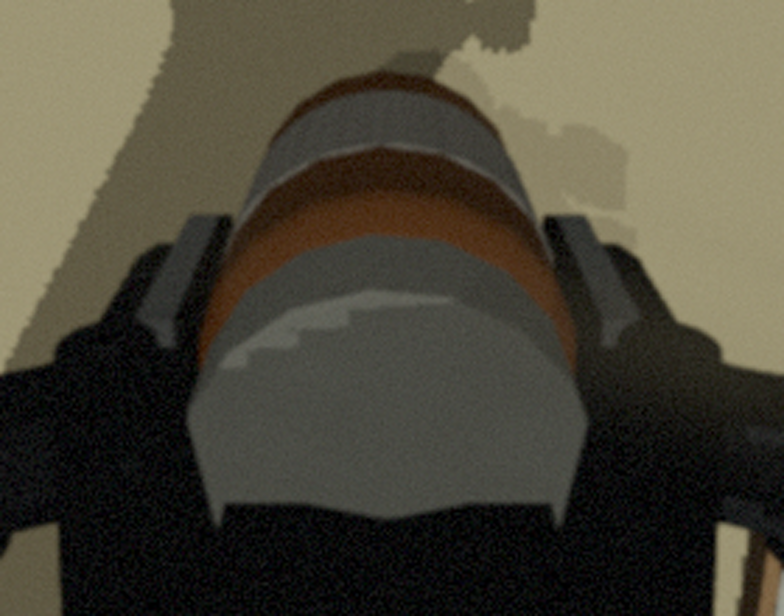

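Request:
play_rows(increments=[[[0,0.15,0.26],[0,0,0]],[[0,0.27,0.48],[0,0,0]],[[0,0.29,0.51],[0,0,0]],[[0,0.29,0.51],[0,0,0]],[[0,0.29,0.51],[0,0,0]],[[0,0.29,0.51],[0,0,0]],[[0,0.29,0.51],[0,0,0]],[[0,0.25,0.45],[0,0,0]]])

```text
time_s: 32.1
tcp_pos: [0.6002, -0.102, 0.2512]
orientation: [[-0.003, 0.996, -0.086], [0.0, -0.086, -0.996], [-1.0, -0.003, 0.0]]
contact_force: [0.1, -0.2, -2.0]
width: 0.0521
```

Request:
play_rows(increments=[[[0,0.15,0.27],[0,0,0]],[[0,0,0],[0,0,0]],[[0.3,0,0],[0,0,0]],[[0.5,0,0],[0,0,0]],[[0.3,0,0],[0,0,0]],[[0,0,0],[0,0,0]],[[0,0,0],[0,0,0]]])

```text
time_s: 32.98
tcp_pos: [0.6137, -0.1267, 0.1443]
orientation: [[0.001, 0.996, -0.084], [0.0, -0.084, -0.996], [-1.0, 0.001, -0.001]]
contact_force: [0.5, -0.1, -1.8]
width: 0.0522
```

```bash
python3 plan.py 0.6133 -0.1277 0.1085 -0.086;  python3 - <<'E'
from h import *
d=cams.get_image("side"); save(d,"s6.png",(200,100,480,310),2.8)
E
```

```text
t 32.98 p [ 0.6137 -0.1267  0.1443] w 0.0522 F [ 0.5 -0.1 -1.8] j [ 0.56  0.64 -0.6   1.77  0.45  0.87 -0.33]
shift/0.1 now-axes [ 0.358 -0.003  0.01 ]  after-turn [ 0.358 -0.003  0.01 ]  turn/4deg [ 0.028 -0.008 -0.017]
```

View pics/s6.png

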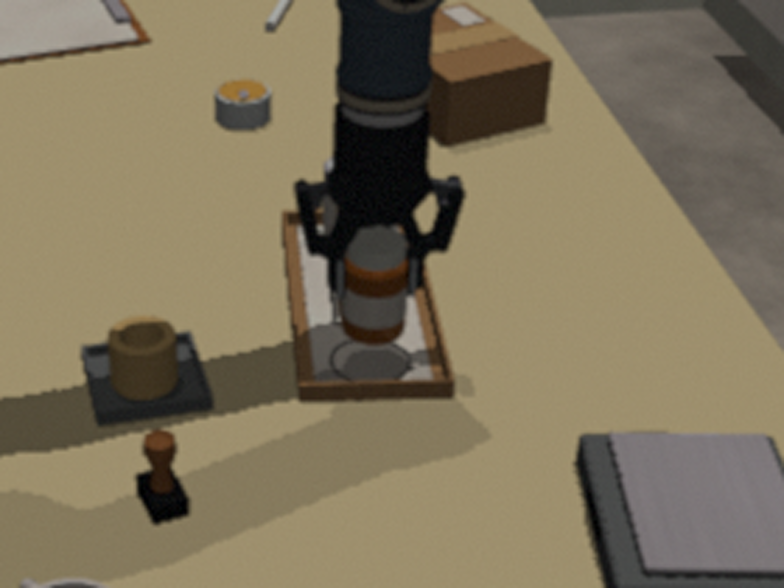

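Request:
play_rows(increments=[[[0.15,0,0.01],[0,0,0]],[[0.12,0,0],[0,0,0]],[[0.04,0,0],[0,0,0]],[[0.02,0,0],[0,0,0]],[[0.01,0,0],[0,0,0]],[[0,0,0],[0,0,0]],[[0,0,0],[0,0,0]]])

```text
time_s: 33.9
tcp_pos: [0.6132, -0.1287, 0.1097]
orientation: [[0.001, 0.996, -0.085], [-0.0, -0.085, -0.996], [-1.0, 0.001, 0.0]]
contact_force: [-0.3, -0.3, -3.0]
width: 0.0521
```

Request:
play_rows(increments=[[[0.015,0,0],[0,0,0]],[[0.01,0,0],[0,0,0]],[[0,0,0],[0,0,0]],[[0,0,0],[0,0,0]]])

```text
time_s: 34.4
tcp_pos: [0.6133, -0.1287, 0.1086]
orientation: [[0.001, 0.996, -0.085], [-0.001, -0.085, -0.996], [-1.0, 0.001, 0.001]]
contact_force: [-3.2, -0.6, 8.1]
width: 0.0521
```

Request:
play_rows(increments=[[[0,0,0],[0,0,0]],[[0,0,0],[0,0,0]],[[0,0,0],[0,0,0]],[[0,0,0],[0,0,0]],[[0,0,0],[0,0,0]],[[0,0,0],[0,0,0]]], gripper=0.8)

```text
time_s: 35.15
tcp_pos: [0.6131, -0.1287, 0.1069]
orientation: [[0.0, 0.996, -0.085], [-0.0, -0.085, -0.996], [-1.0, 0.0, 0.0]]
contact_force: [0.1, -0.5, -0.4]
width: 0.0768
```

Request:
play_rows(increments=[[[-0.1,0,0],[0,0,0]],[[-0.3,0,0],[0,0,0]],[[-0.5,0,0],[0,0,0]],[[-0.5,0,0],[0,0,0]],[[-0.1,0,0],[0,0,0]],[[0,0,0],[0,0,0]]])

```text
time_s: 35.9
tcp_pos: [0.6131, -0.1288, 0.2578]
orientation: [[0.001, 0.996, -0.085], [-0.001, -0.085, -0.996], [-1.0, 0.002, 0.001]]
contact_force: [-0.8, -0.9, -0.5]
width: 0.0771
```

```bash
python3 plan.py 0.559 0.3605 0.25 -0.086;  python3 - <<'E'
from h import *
d=cams.get_image("wrist"); save(d,"w16.png")
E
```

```text
t 35.9 p [ 0.6131 -0.1288  0.2578] w 0.0771 F [-0.8 -0.9 -0.5] j [ 0.61  0.52 -0.66  1.68  0.35  1.07 -0.25]
shift/0.1 now-axes [ 0.074 -0.956 -4.829]  after-turn [ 0.078 -0.959 -4.828]  turn/4deg [ 0.009  0.009 -0.022]
```

View pics/w16.png

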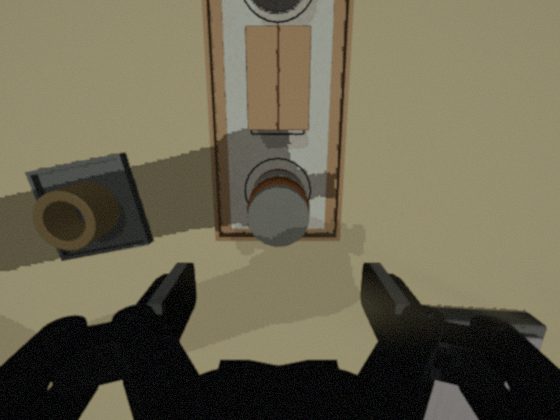

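Jar stands in the right circle. To the tin, gripper fully open.

Request:
play_rows(increments=[[[0,-0.06,-0.3],[0,0,0]],[[0,-0.11,-0.58],[0,0,0]],[[0,-0.12,-0.6],[0,0,0]],[[0,-0.12,-0.6],[0,0,0]],[[0,-0.12,-0.6],[0,0,0]],[[0,-0.12,-0.6],[0,0,0]],[[0,-0.12,-0.6],[0,0,0]],[[0,-0.1,-0.5],[0,0,0]]], gripper=1)

```text
time_s: 36.95
tcp_pos: [0.5623, 0.3171, 0.2547]
orientation: [[-0.003, 0.997, -0.084], [-0.001, -0.084, -0.997], [-1.0, -0.003, 0.002]]
contact_force: [1.0, -0.2, 0.2]
width: 0.0854
```

Request:
play_rows(increments=[[[0.1,-0.09,-0.45],[0,0,0]],[[0.3,0,0],[0,0,0]],[[0,0,0],[0,0,0]],[[0,0,0],[0,0,0]]])

```text
time_s: 37.45
tcp_pos: [0.5589, 0.3599, 0.2165]
orientation: [[-0.001, 0.996, -0.086], [-0.001, -0.086, -0.996], [-1.0, -0.001, 0.001]]
contact_force: [-0.1, 0.2, -0.1]
width: 0.0856
```

```bash
python3 plan.py 0.559 0.3605 0.076 -0.086;  python3 - <<'E'
from h import *
d=cams.get_image("wrist"); save(d,"w17.png"); print(proj(d,[[.559,.3605,.035]]))
E
```

```text
t 37.45 p [0.5589 0.3599 0.2165] w 0.0856 F [-0.1  0.2 -0.1] j [-0.18  0.63 -0.68  1.62  0.44  1.06 -1.08]
shift/0.1 now-axes [ 1.405e+00  1.000e-03 -8.000e-03]  after-turn [ 1.405  0.    -0.006]  turn/4deg [-0.005  0.014  0.01 ]
[[276.69470026 209.62612015]]
```

View pics/w17.png

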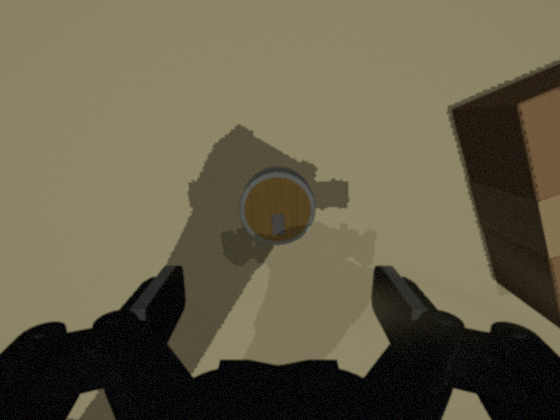

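Tin centred at (278,208), predicted (277,210). Descending to TCP z 0.080.

Request:
play_rows(increments=[[[0.3,0,0],[0,0,0]],[[0.5,0,0],[0,0,0]],[[0.35,0,0],[0,0,0]],[[0.15,0,0],[0,0,0]],[[0.05,0,0],[0,0,0]],[[0,0,0],[0,0,0]],[[0,0,0],[0,0,0]]])

```text
time_s: 38.38
tcp_pos: [0.5593, 0.3613, 0.0835]
orientation: [[0.002, 0.996, -0.085], [0.001, -0.085, -0.996], [-1.0, 0.002, -0.002]]
contact_force: [0.1, 0.6, 0.9]
width: 0.0853
```

```bash
python3 plan.py 0.559 0.3605 0.08 -0.086;  python3 - <<'E'
from h import *
d=cams.get_image("side"); save(d,"s7.png",(200,60,480,270),2.8)
E
```

```text
t 38.38 p [0.5593 0.3613 0.0835] w 0.0853 F [0.1 0.6 0.9] j [-0.23  0.78 -0.6   1.7   0.56  0.84 -1.16]
shift/0.1 now-axes [ 0.035 -0.002  0.008]  after-turn [ 0.035 -0.002  0.008]  turn/4deg [ 0.008 -0.024 -0.031]
```

View pics/s7.png

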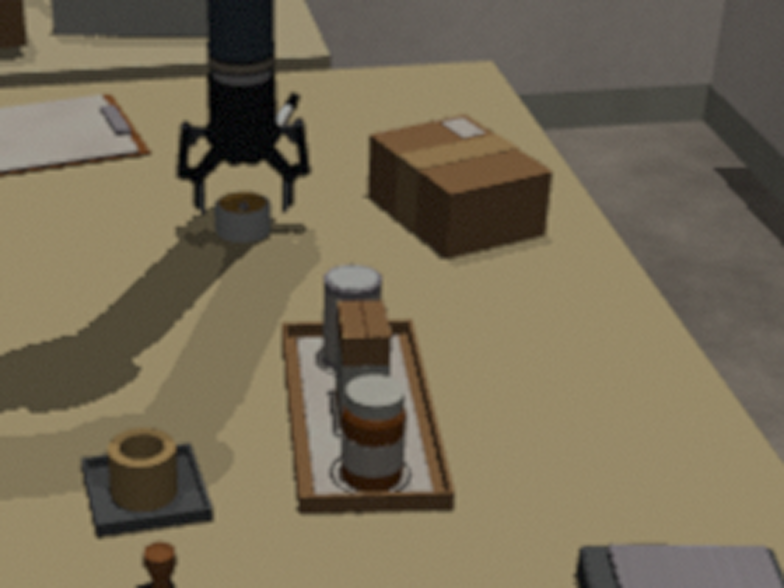

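Request:
play_rows(increments=[[[0.05,0,0],[0,0,0]],[[0,0,0],[0,0,0]],[[0,0,0],[0,0,0]]])

```text
time_s: 38.8
tcp_pos: [0.5585, 0.3607, 0.0768]
orientation: [[-0.0, 0.996, -0.085], [-0.0, -0.085, -0.996], [-1.0, -0.0, 0.0]]
contact_force: [-0.1, -0.3, 0.1]
width: 0.0854
```

Request:
play_rows(increments=[[[0,0,0],[0,0,0]],[[0,0,0],[0,0,0]],[[0,0,0],[0,0,0]],[[0,0,0],[0,0,0]],[[0,0,0],[0,0,0]],[[0,0,0],[0,0,0]],[[0,0,0],[0,0,0]],[[0,0,0],[0,0,0]]], gripper=-1)

```text
time_s: 39.8
tcp_pos: [0.5588, 0.3611, 0.0776]
orientation: [[0.001, 0.996, -0.085], [0.001, -0.085, -0.996], [-1.0, 0.001, -0.001]]
contact_force: [-0.9, -0.0, 6.5]
width: 0.0625
```

Request:
play_rows(increments=[[[-0.1,0,0],[0,0,0]],[[-0.3,0,0],[0,0,0]],[[-0.5,0,0],[0,0,0]],[[-0.4,0,0],[0,0,0]],[[-0.2,0,0],[0,0,0]],[[0,0,0],[0,0,0]]])

```text
time_s: 40.55
tcp_pos: [0.5588, 0.3607, 0.2277]
orientation: [[0.002, 0.996, -0.085], [0.001, -0.085, -0.996], [-1.0, 0.001, -0.001]]
contact_force: [-0.3, -0.1, -1.9]
width: 0.0625
```

```bash
python3 plan.py 0.6286 0.0615 0.22 -0.086;  python3 - <<'E'
from h import *
d=cams.get_image("wrist"); save(d,"w18.png",(140,180,420,400),2.8);s=ctrl.observe();p=np.array(s["tcp_pos"]);R=np.array(s["orientation"])
a=[ (p+R@[.043,0,0]+.032*(np.cos(t)*R[:,1]+np.sin(t)*R[:,2])) for t in np.linspace(0,6.28,9)]
print(((proj(d,a)-[140,180])*2.8).round())
d=cams.get_image("top"); save(d,"t7.png",(90,110,340,270),3.2)
E
```

```text
t 40.55 p [0.5588 0.3607 0.2277] w 0.0625 F [-0.3 -0.1 -1.9] j [-0.17  0.62 -0.69  1.61  0.44  1.07 -1.07]
shift/0.1 now-axes [0.076 0.951 2.922]  after-turn [0.077 0.953 2.921]  turn/4deg [ 0.007 -0.01  -0.021]
[[595. 341.]
 [525. 473.]
 [377. 524.]
 [228. 473.]
 [156. 343.]
 [212. 198.]
 [375. 133.]
 [538. 197.]
 [595. 341.]]
```

View pics/w18.png

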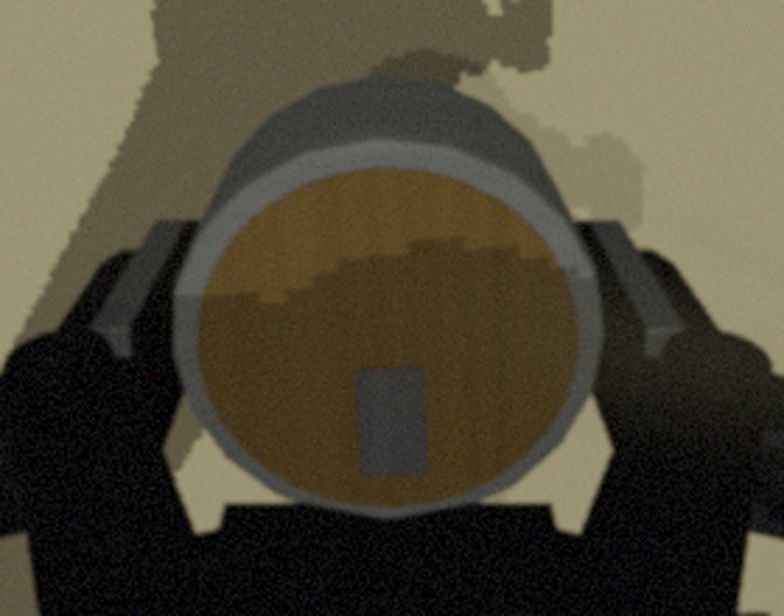

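View pics/t7.png

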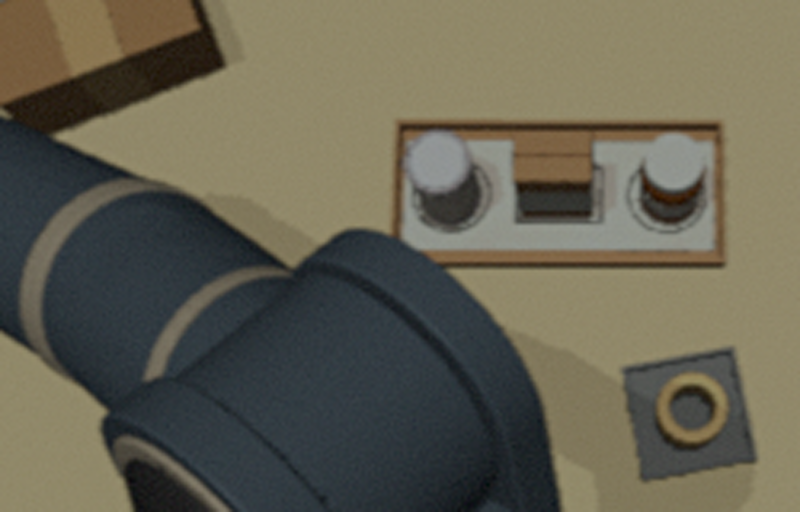

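Run:
```python
from h import *
np.set_printoptions(precision=4,suppress=True)
d=cams.get_image("top"); save(d,"t8.png",(205,140,325,200),6.5)
q=lambda a:(np.array(a,float)+.5)/3.2-.5+[90,110]
print(ray(d,q([(439,162)]),.094),ray(d,q([(673,164)]),.092))
```

```text
[[0.6281 0.0604 0.094 ]] [[ 0.6108 -0.1292  0.092 ]]
```

View pics/t8.png

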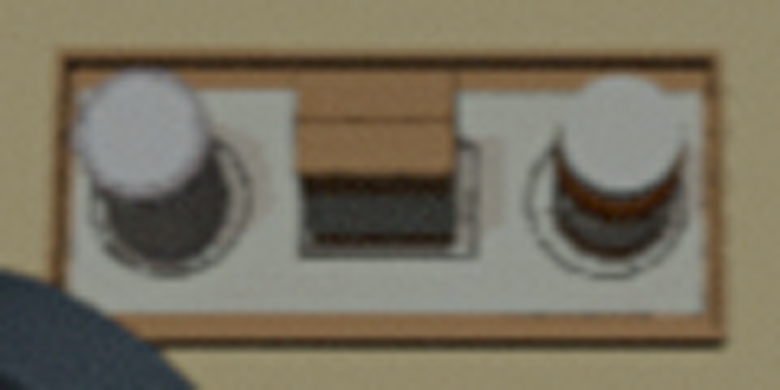

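Request:
play_rows(increments=[[[0,0.1,0.32],[0,0,0]],[[0,0.18,0.55],[0,0,0]],[[0,0.19,0.57],[0,0,0]],[[0,0.19,0.57],[0,0,0]],[[0,0.15,0.47],[0,0,0]],[[0,0.1,0.3],[0,0,0]],[[0,0.04,0.14],[0,0,0]],[[0,0,0],[0,0,0]]])

```text
time_s: 41.7
tcp_pos: [0.628, 0.0612, 0.2258]
orientation: [[-0.002, 0.996, -0.086], [0.0, -0.086, -0.996], [-1.0, -0.002, 0.0]]
contact_force: [1.6, -0.4, -0.8]
width: 0.0623
```

Request:
play_rows(increments=[[[0.2,0,0],[0,0,0]],[[0.15,0,0],[0,0,0]],[[0,0,0],[0,0,0]],[[0,0,0],[0,0,0]]])

```text
time_s: 42.2
tcp_pos: [0.6284, 0.0623, 0.1919]
orientation: [[0.0, 0.996, -0.084], [0.0, -0.084, -0.996], [-1.0, 0.0, -0.0]]
contact_force: [-0.8, 0.1, -2.1]
width: 0.0621
```

```bash
python3 plan.py 0.6285 0.0613 0.1716 -0.086;  python3 - <<'E'
from h import *
d=cams.get_image("side"); save(d,"s8.png",(260,100,460,250),3.9)
E
```

```text
t 42.2 p [0.6284 0.0623 0.1919] w 0.0621 F [-0.8  0.1 -2.1] j [ 0.3   0.6  -0.67  1.72  0.44  0.97 -0.62]
shift/0.1 now-axes [0.203 0.002 0.01 ]  after-turn [0.203 0.002 0.01 ]  turn/4deg [ 0.022 -0.004 -0.001]
```

View pics/s8.png

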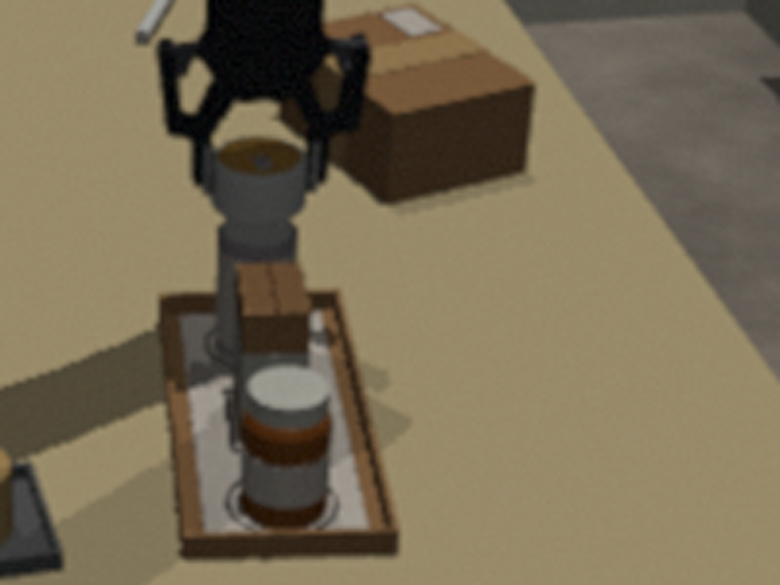

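Tin held level over the can, axes in line (x ≈ 258–260 in the crop). Lowering.

Request:
play_rows(increments=[[[0.1,0,0],[0,0,0]],[[0.06,0,0],[0,0,0]],[[0.02,0,0],[0,0,0]],[[0.01,0,0],[0,0,0]],[[0,0,0],[0,0,0]],[[0,0,0],[0,0,0]]])

```text
time_s: 43.0
tcp_pos: [0.6285, 0.0617, 0.1731]
orientation: [[0.0, 0.996, -0.085], [-0.0, -0.085, -0.996], [-1.0, 0.0, -0.0]]
contact_force: [-0.0, -0.1, -1.0]
width: 0.0625
```

Request:
play_rows(increments=[[[0.01,0,0],[0,0,0]],[[0.01,0,0],[0,0,0]],[[0,0,0],[0,0,0]],[[0,0,0],[0,0,0]]])

```text
time_s: 43.5
tcp_pos: [0.6285, 0.0617, 0.1716]
orientation: [[0.001, 0.996, -0.085], [-0.0, -0.085, -0.996], [-1.0, 0.001, 0.0]]
contact_force: [-1.7, -1.4, 5.0]
width: 0.0625
```

Request:
play_rows(increments=[[[0,0,0],[0,0,0]],[[0,0,0],[0,0,0]],[[0,0,0],[0,0,0]],[[0,0,0],[0,0,0]]], gripper=0.75)

```text
time_s: 44.0
tcp_pos: [0.6283, 0.0617, 0.1708]
orientation: [[-0.0, 0.996, -0.085], [0.0, -0.085, -0.996], [-1.0, -0.0, -0.0]]
contact_force: [-0.3, 0.2, -0.1]
width: 0.0749
```

Request:
play_rows(increments=[[[0,0,0],[0,0,0]],[[0,0,0],[0,0,0]],[[-0.05,0,0],[0,0,0]],[[-0.2,0,0],[0,0,0]],[[-0.4,0,0],[0,0,0]],[[-0.4,0,0],[0,0,0]],[[0,0,0],[0,0,0]],[[0,0,0],[0,0,0]]], gripper=1)

```text
time_s: 45.0
tcp_pos: [0.6282, 0.0616, 0.2765]
orientation: [[0.001, 0.996, -0.085], [-0.0, -0.085, -0.996], [-1.0, 0.001, 0.0]]
contact_force: [-0.7, 0.2, -0.4]
width: 0.0856
```

Request:
play_rows(increments=[[[0,-0.3,0],[0,0,0]],[[0,-0.5,-0.2],[0,0,0]],[[0,-0.5,-0.4],[0,0,0]],[[0,-0.4,-0.5],[0,0,0]],[[0,0,-0.5],[0,0,0]],[[0,0,-0.3],[0,0,0]],[[0,0,0],[0,0,0]],[[0,0,0],[0,0,0]]])

```text
time_s: 46.0
tcp_pos: [0.4769, 0.2619, 0.275]
orientation: [[-0.002, 0.996, -0.086], [-0.002, -0.086, -0.996], [-1.0, -0.002, 0.002]]
contact_force: [0.3, 0.3, -0.0]
width: 0.0851
```

Run:
```python
from h import *
d=cams.get_image("side"); save(d,"s9.png",(200,100,480,310),2.8)
d=cams.get_image("top"); save(d,"t9.png",(190,130,390,270),4)
```

```text
(no output)
```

View pics/s9.png

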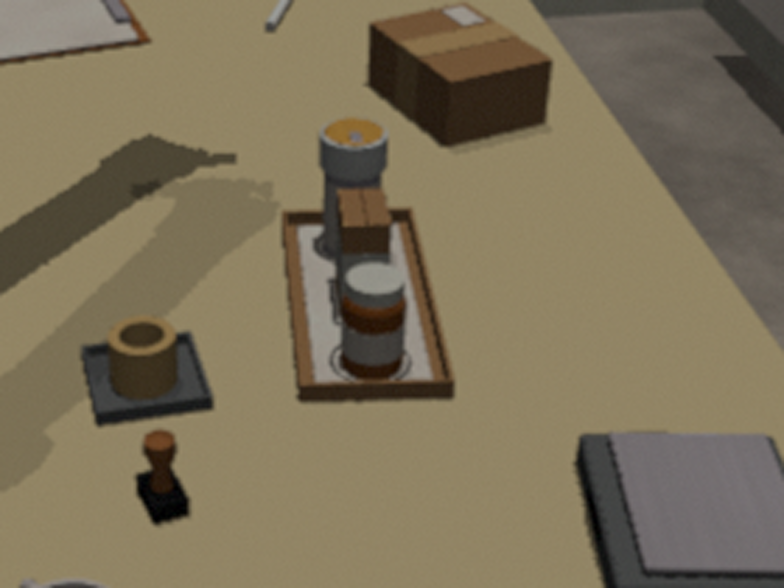

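View pics/t9.png

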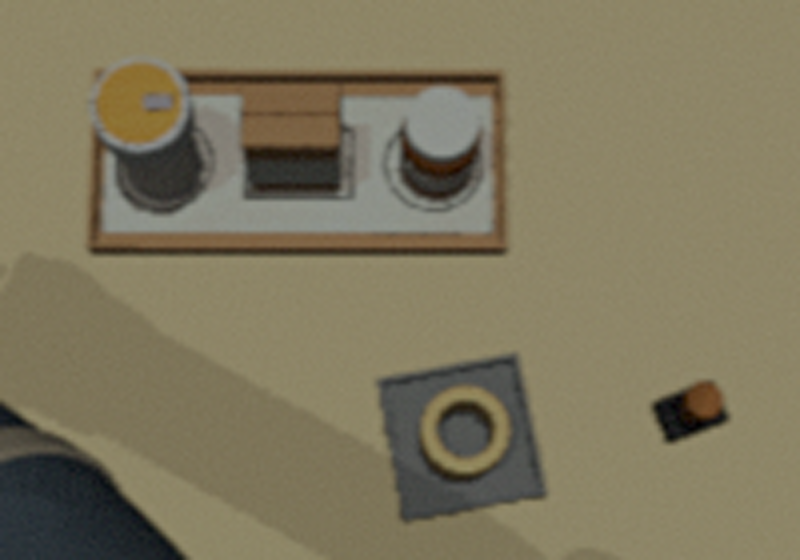

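Run:
```python
from h import *
np.set_printoptions(precision=4,suppress=True)
d=cams.get_image("top")
q=lambda a:(np.array(a,float)+.5)/4-.5+[190,130]
T=np.array([.6215,-.033]);a=-.0857;R=np.array([[np.cos(a),-np.sin(a)],[np.sin(a),np.cos(a)]])
for n,u,z in [("tin",(140.5,104.5),.129),("carton",(292,117.5),.104),("jar",(441.5,124),.092)]:
    p=ray(d,q([u]),z)[0]; print(n,p,(p[:2]-T)@R)
print("tape",ray(d,q([(465.5,431)]),.052),"dish",ray(d,q([(380,380),(516,355),(545,495),(403,520)]),.014).mean(0))
from workcell import finish_job
print(finish_job())
```

```text
tin [0.6278 0.0609 0.129 ] [-0.0018  0.0941]
carton [ 0.62   -0.0329  0.104 ] [-0.0015 -0.    ]
jar [ 0.6116 -0.1294  0.092 ] [-0.0017 -0.0969]
tape [[ 0.4151 -0.1281  0.052 ]] dish [ 0.417  -0.1272  0.014 ]
the job is handed in; nothing more can be done
None
```

I carried out all five steps in the order asked and handed the job in at about 46 s of the 128 s allowed. The hand-in reports no verdict.

Each thing was lowered until the wrist force showed light contact (5–8 N), then released. My last check used the top and side pictures after the arm had moved away. They show everything upright, and the top view gives these offsets:

| Thing | Offset from its target | Limit |
|---|---|---|
| Tape, from the dish centre | about 2 mm | 25 mm |
| Carton, from the rectangle centre (tray x / y) | -1.5 / 0 mm | 14 mm |
| Jar, from the right circle (tray x / y) | -1.7 / -1.9 mm | 14 mm |
| Tin, from the can's axis | under 1 mm | 12 mm |

- **Can:** measured after it was set down and before the tin went on, it was within about 2 mm of the left circle. The tin hides its top now.
- **Carton:** it looks square to the tray, but I did not measure its final turn. I matched the gripper's turn to the tray's when setting it down.
- **Stamp and mug:** I never came near either. The stamp shows where it was; I did not re-measure the mug.
- **Disagreements:** the wrist camera read about 2 mm to one side of the top camera throughout, which fits the stated calibration. The gripper showed 1–3 mm less than the true width on the things it held. Neither affected the result, and no check failed.

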